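# Stir the drying desiccant and clip the probe on the dish

### The arm

A 6-joint arm with a two-finger parallel gripper is mounted at the origin on the work surface; the furniture and walls round the work are solid. World frame = base frame: x ahead of the robot, y to its left, z up, the work surface at z = 0. Lengths are in m, angles in degrees, forces in N, time in s.
With the tool pointing down it reaches from about 0.35 to 0.875 m from the base axis. Payload 4.2 kg.
Tool frame: the origin (TCP) lies midway between the tips of the shut fingers; the grasp point (between the pads) lies 19 mm behind it (r.pinch_z is the distance from the TCP to the grasp point, in m); z points along the fingers, y is the line along which they close (so a half turn about z gives the same grasp; the last joint's range is limited). The gripper opens to 87 mm and grips with 3 to 60 N. Pads are 19 mm wide; open, the fingers measure 117 mm over their backs; the gripper's body (75 mm by 190 mm) begins 51 mm behind the grasp point.
Start: joints at [88.213, 22.042, 0.453, 0, -68.411, -14.817], TCP at [0.179, 0.599, 0.193] pointing down, gripper open.
Joint ranges: [-179.83, 179.83], [-69.29, 118.12], [-61.27, 80.66], [-181.25, 117.63], [-171.15, -9.14], [-177.46, 177.46]. Speed limits (degrees/s): [159.86, 159.86, 180, 180, 180, 180].

### API

Orientations are given as a 3x3 rotation matrix whose columns are the frame's x, y, z axes.
In Python, from station import r, imaging, models gives the robot as it stands. The module is installed in compiled form; this text tells all that it offers.
- The arm moves only by the tool apply_moves, never from a script. Its argument "moves" is a list of rows, each a list of 2 entries, a list of its own where there are three numbers: the shift along the tool's x, y, z in m, then the turn about the tool's z in degrees. A call has 1 to 5 rows; each row shifts and turns the commanded pose from where the row before left it, along the tool's axes as they then stand; what a row does not reach is not made up. A row lasts 1/12 s, in which the tool goes at most 41.7 mm and 7.16 degrees, less where a joint would pass 70% of its speed; a pose out of reach is approached as far as the arm can. A call is refused whole if a number of a shift passes 0.0417 or a number of a turn 7.16, either way. A call with a gripper value outside its range is refused whole. "hand" is the finger opening in m, from 0 to 0.087, set as the call begins (left out, the last holds). The fingers move at their own pace and stop on an object; the grip force is fixed at half the most. Time passes only in rows, so rows that do not move let the fingers close. It gives the time, the measured TCP pose, the force, the opening and the grip force at its end, in the units of the state.
- r.sense(): the state, without advancing time (a new reading comes with each control period).
- imaging.capture(name): name is "scene" or "top" or "wrist"; returns a dict with "frame" (400x640x3 uint8, blue, green, red), "intrinsics" (3x3 intrinsics, pixels), "dist" ([k1, k2, p1, p2, k3] as OpenCV has them; the pictures are not rectified), "eye" and "orientation" of the camera in the world. Camera axes: x right, y down, z forward; pixel columns grow to the right and rows downward; lengths in m; the calibration is good to about 2 mm. A picture is of the moment at which its call begins. There is no depth.
- r.finish_job(): hands the job in; it is judged then, once.
Trained networks look in a picture, given as the dict that the camera call returned (one of the last four; its "shot" number tells which), for a name from the list of things; names that differ only in an ending like _2 or _b are one class to them, and where a whole thing is asked for, a point or a joint stands for the part that bears it (a point fixed in the world has none). Each returns a list of dicts, best first, with "confidence" (0 to 1); they miss things now and then, are a little off and sometimes report something else, mostly with a low value. They report only what shows in the picture. A call takes as long as a camera call.
- models.cut_out(picture, target): "region" (400x640 bool, what is visible of it) and "extent" ([left, top, width, height] as shares, 0 to 1, of the picture: columns of its width, rows of its height, round what is visible of it).
- models.place_of(picture, target): "at" ([column, row] as shares, 0 to 1, of the picture: columns of its width, rows of its height: a listed point, or the origin of a listed thing).
The state is a dict: "time_s": time; "joints": joint angles; "joint_velocities": joint speeds; "effort": joint torques, N m; "tcp_pos": TCP position; "ee_rot": TCP orientation; "wrist_force": force on the tool from outside, world axes, zero at the start; "moment": the same for the moment, N m; "gripper_width": opening from 0.0 (shut) to 1.0 (fully open); "gripper_force": force on a finger pad.
Only numpy, scipy, OpenCV 4.12 (cv2) and the standard library are available. Lean on these libraries where they do the work, as an engineer would, in place of code of your own. Each camera call takes 0.05 s, during which the arm holds its last target. There are 200 camera calls.

### The job

Pull the stirrer out from under the riser, take it by its handle and stir the desiccant beads in the dish on the hot plate with its foot until every bead has been pushed off the spot where it lay, with none thrown out. Put the stirrer back in its slanted rest, handle end up. Then squeeze the sprung probe clip off the riser's edge and clip it fully down on the rim of the dish with its probe hanging inside, leaving the bottle and the cup of screws behind the hot plate alone.

Things in the scene. Friction and masses are not known exactly. Their poses are not given: they have to be found in the camera images.
- dish_floor (a point): Centre of the flat inner floor of a round, straight-walled steel dish, 41 mm above the bench; inner radius 52 mm, wall 3 mm thick, 37 mm deep inside. The dish is fixed in the middle of a black hot plate (124 x 124 mm, 38 mm high), fixed on the bench.
- dish_rim (a point): Centre of the dish's mouth, level with the top of its wall, 78 mm above the bench.
- riser: Grey steel shelf, fixed: top plate 140 x 100 mm, 91 to 95 mm above the bench, on two side plates, open in front and behind. Its own -x axis is the front, which looks to the robot; y runs along it. An upright lip, 3 mm thick, 140 mm long, middle at x = -48.5 mm, stands along the front edge, its top 121 mm above the bench. Origin: centre at bench level.
- stirrer: Straight stirrer, 201 mm long, 120 g, loose; lies flat, handle under the riser, the rest out in front. Origin: middle of the foot's end face, on the rod's axis; x axis along the rod to the handle. From the origin: steel foot 18 mm round, 0 to 30 mm; steel shank 10 mm round, 30 to 117 mm; square wooden handle 18 x 18 mm, 117 to 201 mm. Centre of mass at 57 mm.
- stirrer_handle (a point): On the stirrer's axis in the upper half of its handle, 165 mm from the foot's end.
- rest: Slanted rest for the stirrer, dark steel, fixed, base plate 113 x 56 x 6 mm. Two V forks and a toe plate hold the rod at 45 degrees, rising along the rest's own x axis. The forks carry the shank 43 and 100 mm from the foot's end; each is 6 mm thick along the rod, 34 mm wide; the Vs (90 degrees) open square to the rod, up and towards -x. Origin at bench level, 78 mm from the base's toe end.
- rest_foot (a point): Where the stirrer's origin (middle of the foot's end) lies when it is in the rest, against the toe plate; 30 mm above the bench.
- rest_handle (a point): Where stirrer_handle lies when the stirrer is in the rest; 147 mm above the bench. The line from rest_foot to here is the rod's axis; between and above the forks it is free on both sides.
- probe_clip: Sprung aluminium clip, 72 mm high, 24 mm wide, 45 g, loose; at the start it sits astride the riser's lip, levers up. Origin: the throat, middle of the bridge's underside, which rests on the top of the wall. Own z up, x square to the wall towards the probe side, y along the wall. Jaws with flared ends reach 19 mm below the throat; the probe (4 mm round, x = +9.5 mm) reaches 22 mm below it.
- clip_grip (a point): 36 mm above the throat: the height to pinch the two levers, across the clip's x. The upright one is on the +x side (outer face x = +9 mm, up to z = 48 mm), one with the jaw and probe of that side. The other slants out to -x (outer face x = -7 mm at z = 8 mm, x = -25 mm at z = 44 mm), one with the hinged jaw. Pinching them together opens the jaws.
- probe_tip (a point): Lower end of the clip's probe.
- clip_jaw (a joint): Hinge of the clip's sprung jaw: 0 when shut on a 3 mm wall; 0.45 (stop) when the levers are squeezed parallel, 16 mm apart over their outer faces: then the jaws stand 6 mm apart at the throat and 14 mm at their ends, the fixed jaw's face at x = +1.5 mm. -0.12 when shut on nothing. The spring needs 6 to 10 N at the levers.
- bead_0: One of eight alike white ceramic desiccant beads in the dish, a barrel 18 mm across and 14 mm high, 11 g, loose. Origin: centre of its flat underside.
- bead_1: Another bead like bead_0.
- bead_2: Another bead like bead_0.
- bead_3: Another bead like bead_0.
- bead_4: Another bead like bead_0.
- bead_5: Another bead like bead_0.
- bead_6: Another bead like bead_0.
- bead_7: Another bead like bead_0.
- screw_cup: Low red cup of screws, 50 mm across, 16 mm high, loose, behind the hot plate; leave it alone.
- flux_bottle: Small white bottle, 32 mm across, 78 mm high, loose, behind the hot plate; leave it alone.

How it is judged:
By the outcome, as a careful person would: the job done as asked, in the order asked, and still so for the second after the job is handed in, with the robot touching nothing.
It also fails if it takes over 72 s, if anything falls off the work surface, if the arm or the gripper's body presses on something with over 40 N, if the wrist force passes 120 N, or if a joint passes its speed limit or range.

## Working session

There is one attempt and no reset: what is moved stays moved. The work goes in short steps, Python scripts to look and compute and a tool call to move; the robot and the scene stay as the last step left them, time stands still between calls to the robot, and variables do not carry over. Pictures are saved under pics/ and viewed, at most 10 in all, crops included, and the job is handed in when it is done.

Besides the shell and the picture viewer there is one more tool, called after "Request:" in YAML: its name, and indented under it one key for each argument. apply_moves: Moves the arm, as the interface text tells. Its arguments: {"type":"object","properties":{"moves":{"type":"array"},"hand":{"type":"number"}},"required":["moves"]}

```bash
mkdir -p pics; cat > h.py <<'E'
import numpy as np, cv2
from station import r, imaging, models
def cap(n): return imaging.capture(n)
def ray(p,uv):
    u=cv2.undistortPoints(np.array([[uv]],float),np.array(p["intrinsics"]),np.array(p["dist"]))[0,0]
    R=np.array(p["orientation"]); d=R@np.array([u[0],u[1],1]); return np.array(p["eye"]),d/np.linalg.norm(d)
def atz(p,uv,z):
    e,d=ray(p,uv); return e+d*(z-e[2])/d[2]
def tri(rs):
    A=sum(np.eye(3)-np.outer(d,d) for e,d in rs); b=sum((np.eye(3)-np.outer(d,d))@e for e,d in rs)
    x=np.linalg.solve(A,b); return x,[np.linalg.norm(np.cross(x-e,d)) for e,d in rs]
def find(p,n,k=1):
    return [(np.array(q["at"])*[640,400],q["confidence"]) for q in models.place_of(p,n)[:k]]
def proj(p,X):
    R=np.array(p["orientation"]); rv=cv2.Rodrigues(R.T)[0]; t=-R.T@np.array(p["eye"])
    return cv2.projectPoints(np.array(X,float).reshape(-1,3),rv,t,np.array(p["intrinsics"]),np.array(p["dist"]))[0].reshape(-1,2)
E
python3 - <<'E'
from h import *
np.set_printoptions(precision=3,suppress=True)
names="dish_floor dish_rim riser stirrer stirrer_handle rest rest_foot rest_handle probe_clip clip_grip probe_tip screw_cup flux_bottle".split()
P={n:cap(n) for n in ["scene","top","wrist"]}
for n,p in P.items():
    cv2.imwrite(f"pics/{n}0.png",p["frame"]); print(n,p["eye"],np.array(p["orientation"])[:,2])
for m in names:
    rs=[];s=m
    for n,p in P.items():
        f=find(p,m)
        if f: s+=f" {n}:{f[0][0].round(1)} {f[0][1]:.2f}"; 
        if f and f[0][1]>.4: rs.append(ray(p,f[0][0]))
    print(s, *(tri(rs) if len(rs)>1 else []))
for n,p in P.items(): print(n,[(atz(p,a,.041).round(3),round(c,2)) for a,c in find(p,"bead_0",12)])
E
```

```text
scene [ 0.164 -0.439  0.823] [ 0.333  0.634 -0.698]
top [0.381 0.195 0.996] [ 0.113  0.03  -0.993]
wrist [0.253 0.577 0.384] [-0.269  0.078 -0.96 ]
dish_floor scene:[336.8 268. ] 0.86 top:[381.6 201.1] 0.65 [0.482 0.093 0.036] [np.float64(0.0006073723779878216), np.float64(0.0006073723779876746)]
dish_rim scene:[341.  255.6] 0.94 top:[388.9 197.3] 0.81 [0.484 0.084 0.082] [np.float64(0.0005205086935457866), np.float64(0.000520508693545806)]
riser scene:[314.3 190.6] 0.70
stirrer scene:[244.4 204.4] 0.58 top:[250.4 244. ] 0.58 [0.395 0.361 0.014] [np.float64(0.0004426662570636935), np.float64(0.0004426662570635242)]
stirrer_handle scene:[308.1 178. ] 0.96 top:[367.  208.3] 0.18
rest scene:[274.6 246.2] 0.78 top:[317.2 240.9] 0.87 [0.404 0.223 0.008] [np.float64(0.0017998164888066122), np.float64(0.0017998164888066563)]
rest_foot scene:[249.2 226.5] 0.87 top:[287.4 250.4] 0.63 [0.38  0.285 0.023] [np.float64(0.0033680417881005627), np.float64(0.0033680417881006936)]
rest_handle scene:[250.2 224.9] 0.71 top:[345.3 229.2] 0.72 [0.385 0.178 0.138] [np.float64(0.03666797379280408), np.floa
[... 511 characters left out ...]
ux_bottle scene:[337.3 263. ] 0.72 top:[332.9 148.3] 0.80 [ 0.587  0.2   -0.111] [np.float64(0.03717154857816818), np.float64(0.03717154857816804)]
scene [(array([0.449, 0.091, 0.041]), 0.62), (array([0.522, 0.086, 0.041]), 0.59), (array([0.513, 0.057, 0.041]), 0.58), (array([0.473, 0.124, 0.041]), 0.55), (array([0.503, 0.113, 0.041]), 0.54), (array([0.485, 0.095, 0.041]), 0.42), (array([0.487, 0.086, 0.041]), 0.39)]
top [(array([0.49 , 0.103, 0.041]), 0.64), (array([0.505, 0.054, 0.041]), 0.58), (array([0.447, 0.097, 0.041]), 0.57), (array([0.484, 0.079, 0.041]), 0.54), (array([0.505, 0.125, 0.041]), 0.51), (array([0.465, 0.064, 0.041]), 0.49), (array([0.469, 0.126, 0.041]), 0.37)]
wrist []
```

View pics/scene0.png

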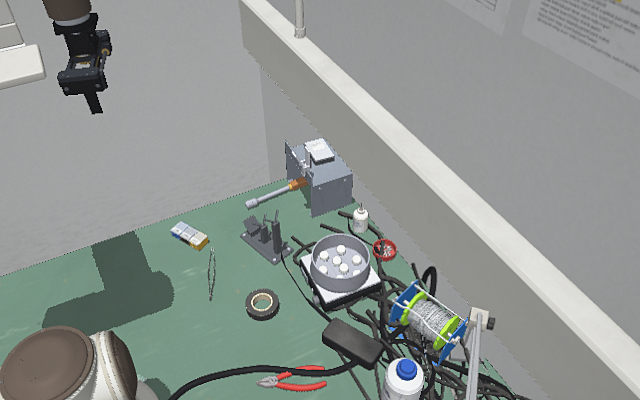

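View pics/top0.png

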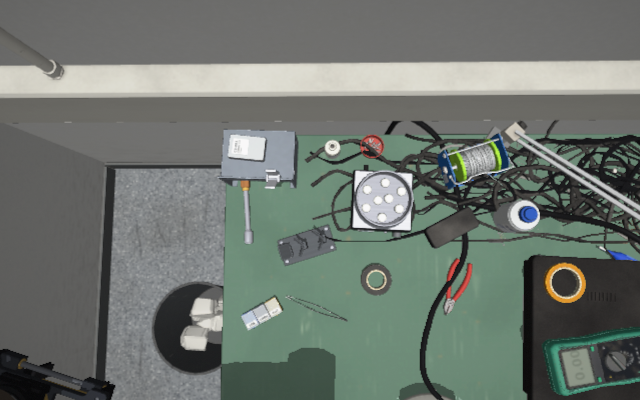

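```bash
python3 - <<'E'
from h import *
np.set_printoptions(precision=4,suppress=True)
P={n:cap(n) for n in ["scene","top"]}
for m,z in [("dish_floor",.041),("dish_rim",.078),("rest_foot",.030),("rest_handle",.147),("rest",0),("stirrer",.009),("stirrer_handle",.009),("clip_grip",.157),("probe_clip",.121),("riser",0),("flux_bottle",0),("screw_cup",0)]:
    print(m,[(n,atz(p,a,z)[:2],round(c,2)) for n,p in P.items() for a,c in find(p,m,2)])
p=P["top"]
for m,z in [("riser",.095),("stirrer",.009),("rest",.003)]:
    q=models.cut_out(p,m)[0]; c,_=cv2.findContours(q["region"].astype(np.uint8),0,2); c=max(c,key=cv2.contourArea)
    b=cv2.boxPoints(cv2.minAreaRect(c)); print(m,q["confidence"],[atz(p,x,z)[:2] for x in b])
f=p["frame"]; cv2.imwrite("pics/topc.png",cv2.resize(f[110:290,210:430],None,fx=3.5,fy=3.2,interpolation=2))
p=P["scene"];cv2.imwrite("pics/scenec.png",cv2.resize(p["frame"][125:305,215:405],None,fx=4,fy=3.3,interpolation=2))
E
```

```text
dish_floor [('scene', array([0.4827, 0.0927]), 0.96), ('top', array([0.4833, 0.0912]), 0.94)]
dish_rim [('scene', array([0.4839, 0.0912]), 0.89), ('top', array([0.4871, 0.0914]), 0.73)]
rest_foot [('scene', array([0.3743, 0.2894]), 0.56), ('scene', array([0.4791, 0.1371]), 0.26), ('top', array([0.5359, 0.3174]), 0.64), ('top', array([0.4972, 0.1216]), 0.5)]
rest_handle [('scene', array([0.4192, 0.1733]), 0.71), ('top', array([0.4179, 0.168 ]), 0.64)]
rest [('scene', array([0.4083, 0.2285]), 0.77), ('scene', array([0.5015, 0.1139]), 0.37), ('top', array([0.4042, 0.2262]), 0.78)]
stirrer [('scene', array([0.4024, 0.3704]), 0.77), ('scene', array([0.507, 0.103]), 0.61), ('top', array([0.4034, 0.3654]), 0.81)]
stirrer_handle [('scene', array([0.5612, 0.3741]), 0.74)]
clip_grip [('scene', array([0.5222, 0.298 ]), 0.7), ('scene', array([0.4055, 0.0141]), 0.67), ('top', array([0.5172, 0.3017]), 0.54)]
probe_clip [('scene', array([0.5171, 0.295 ]), 0.72), ('top', array([0.5126, 0.2969]), 0.73)]
riser [('scene', array([0.5684, 0.3337]), 0.63), ('top', array([0.5644, 0.3346]), 0.73)]
flux_bottle [('scene', array([0.589 , 0.1873]), 0.86), ('scene', array([0.386, 0.311]), 0.54), ('top', array([0.5928, 0.1968]), 0.61)]
screw_cup [('top', array([0.6023, 0.1095]), 0.85), ('top', array([0.5426, 0.3131]), 0.25)]
riser 0.83 [array([0.5057, 0.4085]), array([0.6158, 0.4096]), array([0.6126, 0.2582]), array([0.5031, 0.2591])]
stirrer 0.75 [array([0.5277, 0.3828]), array([0.5285, 0.367 ]), array([0.3982, 0.3575]), array([0.3973, 0.373 ])]
rest 0.72 [array([0.4035, 0.312 ]), array([0.4408, 0.2008]), array([0.3861, 0.1825]), array([0.3491, 0.2931])]
```

View pics/scenec.png

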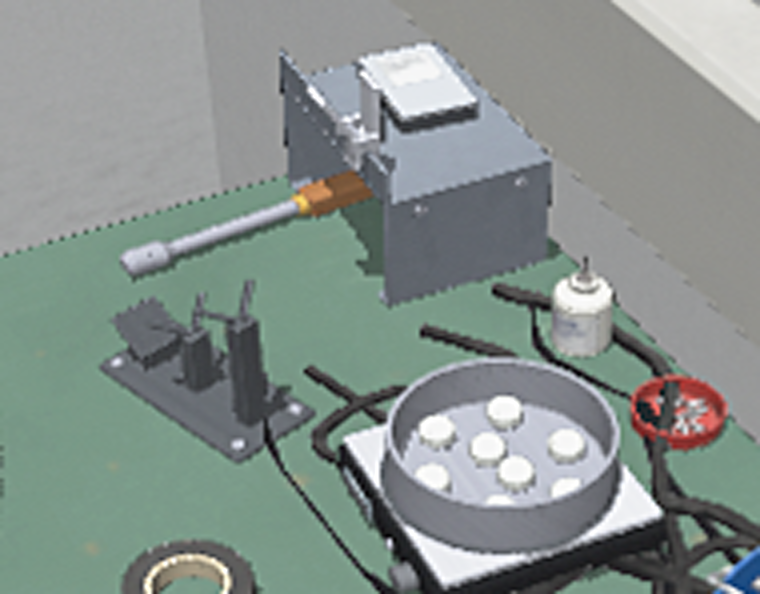

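```bash
cat >> h.py <<'E'
def st():
    s=r.sense(); R=np.array(s["ee_rot"]); return s,np.array(s["tcp_pos"]),np.degrees(np.arctan2(R[1,0],R[0,0]))
def go(*wps):
    """waypoints (x,y,z,yaw): tool-frame total shift per leg (turn spread), rows needed at 40 mm/row"""
    s,p,a=st(); print("t",round(s["time_s"],2),"tcp",p.round(4),"yaw",round(a,2),"F",np.round(s["wrist_force"],1),"w",round(s["gripper_width"]*87,1),"gf",round(s["gripper_force"],1),"j",np.round(s["joints"]).astype(int))
    for w in wps:
        q=np.array(w[:3]); t=-((w[3]-a+180)%360-180); D=q-p; c,sn=np.cos(np.radians(a)),np.sin(np.radians(a))
        print(w,"tool shift mm",np.round(1000*np.array([c*D[0]+sn*D[1],sn*D[0]-c*D[1],-D[2]]),1),"at yaw",round(a,1),"then turn",round(t,2)); p,a=q,w[3]
E
python3 - <<'E'
from h import *
print(np.round(r.sense()["ee_rot"],3)); go((.44,.367,.12,0),(.44,.367,.12,3),(.44,.367,.12,-177))
E
```

```text
[[ 0.958 -0.286  0.   ]
 [-0.286 -0.958 -0.   ]
 [ 0.     0.    -1.   ]]
t 3.7 tcp [0.1786 0.5989 0.1929] yaw -16.6 F [ 1.2  0.1 -0.4] w 87.2 gf 0.0 j [ 88  22   0   0 -68 -15]
(0.44, 0.367, 0.12, 0) tool shift mm [316.8 147.6  72.9] at yaw -16.6 then turn -16.6
(0.44, 0.367, 0.12, 3) tool shift mm [ 0.  0. -0.] at yaw 0 then turn -3
(0.44, 0.367, 0.12, -177) tool shift mm [ 0.  0. -0.] at yaw 3 then turn 180
```

Request:
apply_moves:
  moves:
    - [[0.035, 0.0164, 0.006], 0]
    - [[0.035, 0.0164, 0.008], 0]
    - [[0.035, 0.0164, 0.008], 0]
    - [[0.035, 0.0164, 0.008], 0]
    - [[0.035, 0.0164, 0.008], 0]
  hand: 0.06

```text
time_s: 4.12
tcp_pos: [0.3238, 0.4691, 0.1549]
ee_rot: [[0.959, -0.285, 0.0], [-0.285, -0.959, 0.001], [0.0, -0.001, -1.0]]
wrist_force: [1.0, 0.5, 0.8]
gripper_width: 0.731
gripper_force: 0.0
```

Request:
apply_moves:
  moves:
    - [[0.035, 0.0164, 0.008], 0]
    - [[0.035, 0.0164, 0.008], 0]
    - [[0.035, 0.0164, 0.008], 0]
    - [[0.037, 0.0164, 0.008], -7]
    - [[0, 0, 0.003], -7]

```text
time_s: 4.53
tcp_pos: [0.4415, 0.3641, 0.1193]
ee_rot: [[0.999, -0.054, -0.001], [-0.054, -0.999, -0.002], [-0.001, 0.002, -1.0]]
wrist_force: [-0.7, 1.6, -1.1]
gripper_width: 0.688
gripper_force: 0.0
```

Request:
apply_moves:
  moves:
    - [[0, 0, 0], -6.6]
    - [[0, 0, 0], 0]

```text
time_s: 4.7
tcp_pos: [0.439, 0.3677, 0.1202]
ee_rot: [[0.998, 0.062, -0.0], [0.062, -0.998, -0.0], [-0.0, 0.0, -1.0]]
wrist_force: [0.4, -0.5, 0.1]
gripper_width: 0.693
gripper_force: 0.0
```

```bash
python3 - <<'E'
from h import *
p=cap("wrist"); cv2.imwrite("pics/w1.png",p["frame"])
np.set_printoptions(precision=4,suppress=True)
for m,z in [("stirrer",.009),("clip_grip",.157),("probe_clip",.121),("riser",0),("rest_foot",.03),("rest_handle",.147),("rest",0)]:
    print(m,[(a,atz(p,a,z)[:2],round(c,2)) for a,c in find(p,m,2)])
q=models.cut_out(p,"stirrer")
if q:
    c,_=cv2.findContours(q[0]["region"].astype(np.uint8),0,2); c=max(c,key=cv2.contourArea)
    b=cv2.boxPoints(cv2.minAreaRect(c)); print(q[0]["confidence"],[atz(p,x,.009)[:2] for x in b])
go((.44,.367,.12,4))
E
```

```text
stirrer [(array([323.712, 232.28 ]), array([0.3955, 0.3656]), 0.96)]
clip_grip [(array([492.672, 104.2  ]), array([0.5173, 0.3008]), 0.66)]
probe_clip [(array([459.392, 105.28 ]), array([0.5161, 0.3014]), 0.59)]
riser [(array([373.184,  35.48 ]), array([0.566 , 0.3359]), 0.85)]
rest_foot []
rest_handle []
rest [(array([468.672, 231.68 ]), array([0.4013, 0.2277]), 0.83)]
0.85 [array([0.5167, 0.383 ]), array([0.5181, 0.3672]), array([0.3956, 0.3558]), array([0.394 , 0.3734])]
t 5.15 tcp [0.4381 0.3689 0.1206] yaw 3.57 F [ 0.9  0.2 -0.3] w 59.9 gf 0.0 j [ 56  21 -13   0 -56  37]
(0.44, 0.367, 0.12, 4) tool shift mm [1.8 2.1 0.6] at yaw 3.6 then turn -0.43
```

View pics/w1.png

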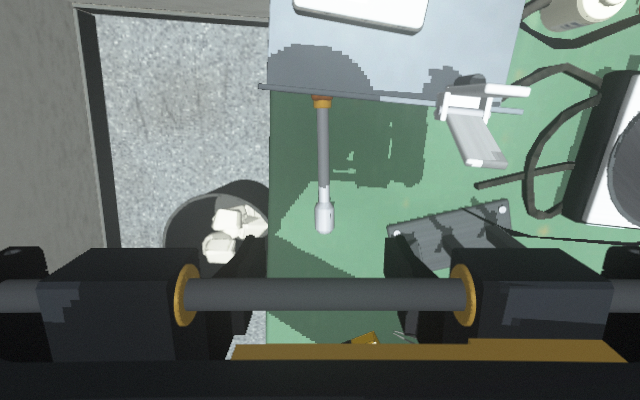

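Request:
apply_moves:
  moves:
    - [[0.001, 0, 0.03], -1]
    - [[0, 0, 0.03], 0]
    - [[0, 0, 0.03], 0]
    - [[0, 0, 0.02], 0]
    - [[0, 0, 0.006], 0]

```text
time_s: 5.57
tcp_pos: [0.4375, 0.3666, 0.0009]
ee_rot: [[0.997, 0.079, -0.004], [0.079, -0.997, -0.006], [-0.005, 0.005, -1.0]]
wrist_force: [-0.9, -0.7, 0.0]
gripper_width: 0.688
gripper_force: 0.0
```

Request:
apply_moves:
  moves:
    - [[0, 0, 0], 0]
    - [[0, 0, 0], 0]
    - [[0, 0, 0], 0]
    - [[0, 0, 0], 0]
    - [[0, 0, 0], 0]
  hand: 0.0

```text
time_s: 5.98
tcp_pos: [0.4399, 0.3695, 0.0059]
ee_rot: [[0.997, 0.08, 0.002], [0.08, -0.997, 0.002], [0.002, -0.002, -1.0]]
wrist_force: [-0.1, 0.9, 0.4]
gripper_width: 0.4
gripper_force: 0.0
```

```bash
python3 - <<'E'
from h import *
go((.325,.36,.01,4.6))
E
```

```text
t 5.98 tcp [0.4399 0.3695 0.0059] yaw 4.57 F [-0.1  0.9  0.4] w 34.8 gf 0.0 j [ 56  29 -20   0 -42  38]
(0.325, 0.36, 0.01, 4.6) tool shift mm [-115.3    0.3   -4.1] at yaw 4.6 then turn -0.03
```

Request:
apply_moves:
  moves:
    - [[0, 0, 0.001], 0]
    - [[0, 0, 0], 0]
    - [[0, 0, 0], 0]
    - [[0, 0, 0], 0]
    - [[0, 0, 0], 0]

```text
time_s: 6.4
tcp_pos: [0.4393, 0.3687, 0.0035]
ee_rot: [[0.997, 0.08, 0.0], [0.08, -0.997, 0.0], [0.0, -0.0, -1.0]]
wrist_force: [0.3, 0.1, 0.6]
gripper_width: 0.04
gripper_force: 0.0
```

Request:
apply_moves:
  moves:
    - [[0, 0, 0], 0]
    - [[-0.01, 0, -0.004], 0]
    - [[-0.025, 0, 0], 0]
    - [[-0.03, 0, 0], 0]
    - [[-0.03, 0, 0], 0]

```text
time_s: 6.82
tcp_pos: [0.3434, 0.3606, 0.0075]
ee_rot: [[0.997, 0.078, -0.0], [0.078, -0.997, 0.0], [-0.0, -0.0, -1.0]]
wrist_force: [-0.4, 0.9, -0.1]
gripper_width: 0.005
gripper_force: 0.0
```

Request:
apply_moves:
  moves:
    - [[-0.025, 0, 0], 0]
    - [[-0.005, 0, 0], 0]
    - [[0, 0, 0.003], 0]
    - [[0, 0, 0], 0]

```text
time_s: 7.15
tcp_pos: [0.3147, 0.3592, 0.0045]
ee_rot: [[0.997, 0.081, 0.0], [0.081, -0.997, 0.001], [0.0, -0.001, -1.0]]
wrist_force: [0.8, 0.6, 0.8]
gripper_width: 0.004
gripper_force: 0.0
```

```bash
python3 - <<'E'
from h import *
go((.325,.36,.1,4.6))
E
```

```text
t 7.15 tcp [0.3147 0.3592 0.0045] yaw 4.63 F [0.8 0.6 0.8] w 0.3 gf 0.0 j [ 68  22 -33   0 -35  26]
(0.325, 0.36, 0.1, 4.6) tool shift mm [ 10.3  -0.  -95.5] at yaw 4.6 then turn 0.03
```

```bash
python3 - <<'E'
from h import *
p=cap("top")
np.set_printoptions(precision=4,suppress=True)
print(find(p,"stirrer"),[atz(p,a,.009) for a,c in find(p,"stirrer")])
a=cv2.resize(p["frame"][120:280,220:340],None,fx=4,fy=3.7); p=cap("scene"); b=cv2.resize(p["frame"][140:300,190:270],None,fx=4,fy=3.7)
cv2.imwrite("pics/miss.png",np.hstack([a,b]))
E
```

```text
[(array([250.304, 243.   ]), 0.85)] [array([0.3979, 0.3622, 0.009 ])]
```

View pics/miss.png

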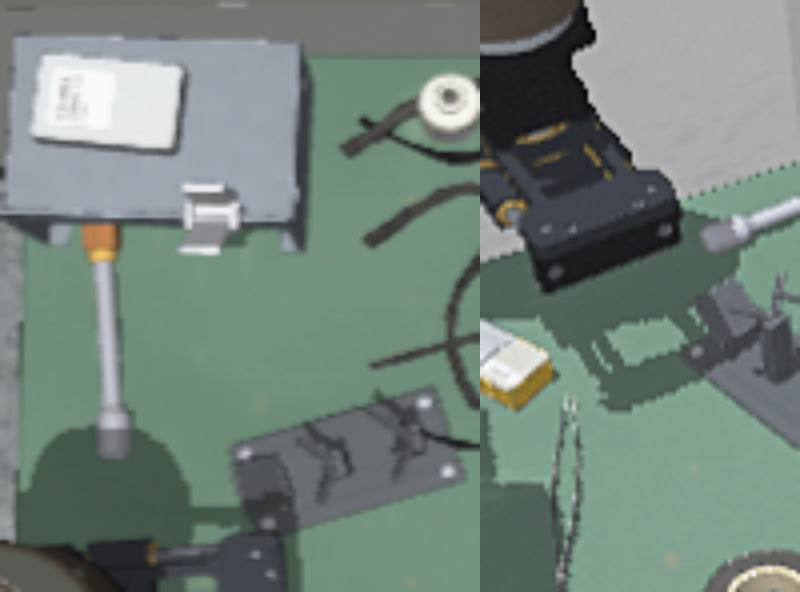

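```bash
python3 - <<'E'
from h import *
np.set_printoptions(precision=1,suppress=True)
s,t,a=st(); R=np.array(s["ee_rot"])
for n,o,f in (("top",(220,120),(4,3.7)),("scene",(190,140),(4,3.7))):
    p=cap(n)
    for q in ([0,0,0],[0,0,-.07],[0,.095,-.07],[0,-.095,-.07],[.038,.095,-.07],[-.038,.095,-.07]):
        print(n,q,((proj(p,t+R@np.array(q))[0]-o)*f))
p=cap("wrist"); cv2.imwrite("pics/w2.png",p["frame"]); print(p["eye"],find(p,"stirrer"),proj(p,[t,t+R@[0,.03,0],t-R@[0,.03,0],[.398,.364,.009]]), [atz(p,x,.009) for x,c in find(p,"stirrer")])
E
```

```text
top [0, 0, 0] [126.  603.5]
top [0, 0, -0.07] [101.8 612.5]
top [0, 0.095, -0.07] [299.1 598.8]
top [0, -0.095, -0.07] [-94.7 626.1]
top [0.038, 0.095, -0.07] [293.6 524.9]
top [-0.038, 0.095, -0.07] [304.7 673.4]
scene [0, 0, 0] [ 87.1 296.7]
scene [0, 0, -0.07] [ 67.3 212. ]
scene [0, 0.095, -0.07] [143.7 315.4]
scene [0, -0.095, -0.07] [ -1.  119.3]
scene [0.038, 0.095, -0.07] [212.3 288. ]
scene [-0.038, 0.095, -0.07] [ 73.2 343.4]
[0.4 0.4 0.2] [(array([325. ,  88.2]), 0.63)] [[324.1 233.2]
 [375.  233.2]
 [273.1 233.2]
 [326.9  85.4]] [array([0.4, 0.4, 0. ])]
```

View pics/w2.png

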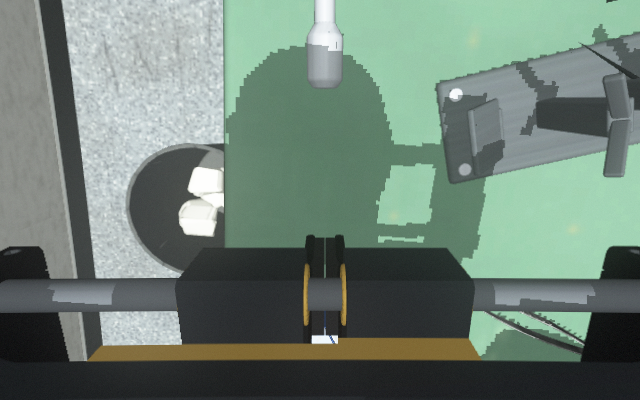

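Request:
apply_moves:
  moves:
    - [[0, 0, 0.003], 0]
    - [[0, 0, 0], 0]

```text
time_s: 7.77
tcp_pos: [0.3147, 0.3583, 0.0009]
ee_rot: [[0.997, 0.079, -0.0], [0.079, -0.997, -0.001], [-0.0, 0.001, -1.0]]
wrist_force: [0.3, 0.1, -0.3]
gripper_width: 0.007
gripper_force: 0.0
```

Request:
apply_moves:
  moves:
    - [[0, 0, 0.002], 0]
    - [[0, 0, 0], 0]

```text
time_s: 7.93
tcp_pos: [0.3146, 0.3584, -0.0009]
ee_rot: [[0.997, 0.08, -0.0], [0.08, -0.997, -0.001], [-0.0, 0.001, -1.0]]
wrist_force: [-0.1, -0.5, 0.2]
gripper_width: 0.007
gripper_force: 0.0
```

Request:
apply_moves:
  moves:
    - [[0, 0, 0.002], 0]
    - [[0, 0, 0], 0]

```text
time_s: 8.1
tcp_pos: [0.3146, 0.3585, -0.0029]
ee_rot: [[0.997, 0.08, -0.0], [0.08, -0.997, -0.0], [-0.0, 0.0, -1.0]]
wrist_force: [0.3, 0.7, -0.5]
gripper_width: 0.007
gripper_force: 0.0
```

Request:
apply_moves:
  moves:
    - [[0, 0, 0.003], 0]
    - [[0, 0, 0], 0]

```text
time_s: 8.27
tcp_pos: [0.3145, 0.3584, -0.006]
ee_rot: [[0.997, 0.08, -0.0], [0.08, -0.997, -0.001], [-0.0, 0.001, -1.0]]
wrist_force: [0.2, -0.7, -0.6]
gripper_width: 0.006
gripper_force: 0.0
```

Request:
apply_moves:
  moves:
    - [[0, 0, 0.003], 0]
    - [[0, 0, 0], 0]

```text
time_s: 8.43
tcp_pos: [0.3146, 0.3584, -0.009]
ee_rot: [[0.997, 0.079, -0.0], [0.079, -0.997, -0.001], [-0.0, 0.001, -1.0]]
wrist_force: [-0.8, 0.4, 0.6]
gripper_width: 0.007
gripper_force: 0.0
```

Request:
apply_moves:
  moves:
    - [[0, 0, 0.003], 0]
    - [[0, 0, 0], 0]

```text
time_s: 8.6
tcp_pos: [0.3146, 0.3584, -0.012]
ee_rot: [[0.997, 0.079, -0.0], [0.079, -0.997, -0.001], [-0.0, 0.001, -1.0]]
wrist_force: [-0.5, 1.2, -0.1]
gripper_width: 0.003
gripper_force: 0.0
```

Request:
apply_moves:
  moves:
    - [[0, 0, 0.003], 0]
    - [[0, 0, 0], 0]

```text
time_s: 8.77
tcp_pos: [0.3146, 0.3584, -0.015]
ee_rot: [[0.997, 0.079, -0.0], [0.079, -0.997, -0.001], [-0.0, 0.001, -1.0]]
wrist_force: [-0.1, -0.4, -1.0]
gripper_width: 0.007
gripper_force: 0.0
```

Request:
apply_moves:
  moves:
    - [[0, 0, 0.003], 0]
    - [[0, 0, 0], 0]

```text
time_s: 8.93
tcp_pos: [0.3146, 0.3584, -0.018]
ee_rot: [[0.997, 0.079, -0.0], [0.079, -0.997, -0.001], [-0.0, 0.001, -1.0]]
wrist_force: [-0.1, 1.5, -0.3]
gripper_width: 0.008
gripper_force: 0.0
```

```bash
python3 - <<'E'
from h import *
print(r.pinch_z); go()
p=cap("scene"); cv2.imwrite("pics/s3.png",cv2.resize(p["frame"][170:260,180:270],None,fx=6.6,fy=6.6,interpolation=2))
E
```

```text
0.0187
t 8.93 tcp [ 0.3146  0.3584 -0.018 ] yaw 4.56 F [-0.1  1.5 -0.3] w 0.7 gf 0.0 j [ 68  24 -35   0 -32  26]
```

View pics/s3.png

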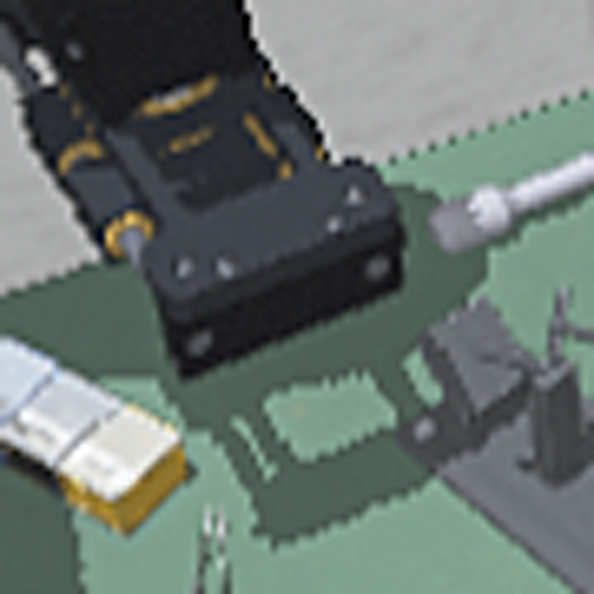

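Request:
apply_moves:
  moves:
    - [[0, 0, 0.004], 0]
    - [[0, 0, 0], 0]

```text
time_s: 9.15
tcp_pos: [0.3146, 0.3584, -0.0221]
ee_rot: [[0.997, 0.079, -0.0], [0.079, -0.997, -0.001], [-0.0, 0.001, -1.0]]
wrist_force: [-0.1, -0.5, -0.7]
gripper_width: 0.003
gripper_force: 0.0
```

Request:
apply_moves:
  moves:
    - [[0, 0, 0.003], 0]
    - [[0, 0, 0], 0]

```text
time_s: 9.32
tcp_pos: [0.3146, 0.3584, -0.025]
ee_rot: [[0.997, 0.079, -0.0], [0.079, -0.997, -0.001], [-0.0, 0.001, -1.0]]
wrist_force: [0.4, 0.1, 0.3]
gripper_width: 0.008
gripper_force: 0.0
```

Request:
apply_moves:
  moves:
    - [[0, 0, 0.002], 0]
    - [[0, 0, 0], 0]

```text
time_s: 9.48
tcp_pos: [0.3146, 0.3585, -0.0269]
ee_rot: [[0.997, 0.08, -0.0], [0.08, -0.997, -0.0], [-0.0, 0.0, -1.0]]
wrist_force: [-0.1, 0.1, 0.9]
gripper_width: 0.005
gripper_force: 0.0
```

Request:
apply_moves:
  moves:
    - [[0, 0, 0.002], 0]
    - [[0, 0, 0], 0]

```text
time_s: 9.65
tcp_pos: [0.3146, 0.3585, -0.0288]
ee_rot: [[0.997, 0.08, -0.0], [0.08, -0.997, -0.0], [-0.0, 0.0, -1.0]]
wrist_force: [-0.6, 0.4, 0.6]
gripper_width: 0.008
gripper_force: 0.0
```

Request:
apply_moves:
  moves:
    - [[0, 0, 0.003], 0]
    - [[0, 0, 0], 0]

```text
time_s: 9.82
tcp_pos: [0.3148, 0.3588, -0.0293]
ee_rot: [[0.997, 0.081, 0.0], [0.081, -0.997, -0.001], [0.0, 0.001, -1.0]]
wrist_force: [-4.8, -4.4, 22.0]
gripper_width: 0.006
gripper_force: 10.9
```

Request:
apply_moves:
  moves:
    - [[0, 0, 0.002], 0]
    - [[0, 0, 0], 0]

```text
time_s: 9.98
tcp_pos: [0.3148, 0.3588, -0.0294]
ee_rot: [[0.997, 0.082, 0.001], [0.082, -0.997, -0.0], [0.001, 0.0, -1.0]]
wrist_force: [-8.4, -6.5, 38.0]
gripper_width: 0.006
gripper_force: 19.3
```

Request:
apply_moves:
  moves:
    - [[0, 0, 0.002], 0]
    - [[0, 0, 0], 0]

```text
time_s: 10.15
tcp_pos: [0.3149, 0.3588, -0.0295]
ee_rot: [[0.997, 0.083, 0.001], [0.083, -0.997, -0.0], [0.001, 0.0, -1.0]]
wrist_force: [-12.5, -9.0, 57.1]
gripper_width: 0.005
gripper_force: 27.8
```

Request:
apply_moves:
  moves:
    - [[0, 0, 0.002], 0]
    - [[0, 0, 0], 0]

```text
time_s: 10.32
tcp_pos: [0.3149, 0.3589, -0.0296]
ee_rot: [[0.997, 0.084, 0.002], [0.084, -0.997, -0.0], [0.002, 0.0, -1.0]]
wrist_force: [-17.4, -13.5, 72.8]
gripper_width: 0.005
gripper_force: 36.5
```

Request:
apply_moves:
  moves:
    - [[0, 0, -0.012], 0]
    - [[0, 0, -0.035], 0]
    - [[0.02, 0, -0.006], 0]
    - [[0.03, 0, 0], 0]
    - [[0.035, 0, 0], 0]
  hand: 0.04

```text
time_s: 10.73
tcp_pos: [0.3998, 0.3662, 0.017]
ee_rot: [[0.997, 0.082, 0.001], [0.082, -0.997, 0.002], [0.001, -0.002, -1.0]]
wrist_force: [-1.3, 0.3, 0.0]
gripper_width: 0.298
gripper_force: 0.0
```

Request:
apply_moves:
  moves:
    - [[0.03, 0, 0], 0]
    - [[0.011, 0, 0.005], 0]
    - [[0, 0, 0.02], 0]
    - [[0, 0, 0.012], 0]
    - [[0, 0, 0.004], 0]

```text
time_s: 11.15
tcp_pos: [0.4391, 0.3669, -0.0281]
ee_rot: [[0.997, 0.078, -0.003], [0.078, -0.997, -0.004], [-0.003, 0.003, -1.0]]
wrist_force: [-0.4, -0.7, -0.8]
gripper_width: 0.454
gripper_force: 0.0
```

Request:
apply_moves:
  moves:
    - [[0, 0, 0], 0]
    - [[0, 0, 0], 0]
    - [[0, 0, 0], 0]
    - [[0, 0, 0], 0]
    - [[0, 0, 0], 0]
  hand: 0.0

```text
time_s: 11.57
tcp_pos: [0.4405, 0.3693, -0.0247]
ee_rot: [[0.997, 0.08, 0.001], [0.08, -0.997, 0.001], [0.001, -0.001, -1.0]]
wrist_force: [0.0, -1.1, -0.5]
gripper_width: 0.171
gripper_force: 0.0
```

Request:
apply_moves:
  moves:
    - [[0, 0, 0], 0]
    - [[0, 0, 0], 0]

```text
time_s: 11.73
tcp_pos: [0.4404, 0.3691, -0.0249]
ee_rot: [[0.997, 0.08, 0.001], [0.08, -0.997, 0.001], [0.001, -0.001, -1.0]]
wrist_force: [-1.1, -0.1, 2.7]
gripper_width: 0.106
gripper_force: 30.0
```

Request:
apply_moves:
  moves:
    - [[-0.008, 0, -0.004], 0]
    - [[-0.02, 0, 0], 0]
    - [[-0.03, 0, 0], 0]
    - [[-0.03, 0, 0], 0]
    - [[-0.022, 0, 0], 0]

```text
time_s: 12.15
tcp_pos: [0.3282, 0.3583, -0.0218]
ee_rot: [[0.997, 0.079, -0.001], [0.079, -0.997, -0.002], [-0.001, 0.002, -1.0]]
wrist_force: [-1.1, 0.4, -1.2]
gripper_width: 0.102
gripper_force: 30.0
```

Request:
apply_moves:
  moves:
    - [[-0.008, 0, 0], 0]
    - [[0, 0, 0.003], 0]
    - [[0, 0, 0], 0]

```text
time_s: 12.4
tcp_pos: [0.3225, 0.3596, -0.0246]
ee_rot: [[0.997, 0.081, 0.0], [0.081, -0.997, 0.0], [0.0, -0.0, -1.0]]
wrist_force: [0.7, 0.8, -1.7]
gripper_width: 0.102
gripper_force: 30.0
```

Request:
apply_moves:
  moves:
    - [[0, 0, 0], 0]
    - [[0, 0, 0], 0]
    - [[0, 0, 0], 0]
    - [[0, 0, -0.02], 0]
    - [[0, 0, -0.02], 0]
  hand: 0.045

```text
time_s: 12.82
tcp_pos: [0.323, 0.3584, 0.015]
ee_rot: [[0.997, 0.078, -0.001], [0.078, -0.997, -0.003], [-0.001, 0.003, -1.0]]
wrist_force: [-0.0, 0.2, -0.5]
gripper_width: 0.394
gripper_force: 0.0
```

```bash
python3 - <<'E'
from h import *
np.set_printoptions(precision=4,suppress=True)
go()
for n in ("top","wrist"):
    p=cap(n)
    for m in ("stirrer","stirrer_handle"): print(n,[(atz(p,a,.009)[:2],round(c,2)) for a,c in find(p,m)])
    q=models.cut_out(p,"stirrer")
    if q:
        c,_=cv2.findContours(q[0]["region"].astype(np.uint8),0,2); c=max(c,key=cv2.contourArea)
        print([atz(p,x,.009)[:2] for x in cv2.boxPoints(cv2.minAreaRect(c))])
E
```

```text
t 12.82 tcp [0.323  0.3584 0.015 ] yaw 4.5 F [-0.   0.2 -0.5] w 34.3 gf 0.0 j [ 67  21 -32   0 -37  27]
top [(array([0.5595, 0.336 ]), 0.69)]
top [(array([0.4419, 0.37  ]), 0.72)]
[array([0.4789, 0.383 ]), array([0.4804, 0.3636]), array([0.3596, 0.352 ]), array([0.3581, 0.3711])]
wrist []
wrist [(array([0.4444, 0.3685]), 0.64)]
[array([0.446 , 0.3782]), array([0.4474, 0.3606]), array([0.2912, 0.3459]), array([0.2894, 0.368 ])]
```

Request:
apply_moves:
  moves:
    - [[0.03, 0, 0], -0.5]
    - [[0.035, 0, 0], 0]
    - [[0.035, 0, 0], 0]
    - [[0.019, -0.001, 0.005], 0]
    - [[0, 0, 0.02], 0]

```text
time_s: 13.63
tcp_pos: [0.4468, 0.3735, -0.0079]
ee_rot: [[0.996, 0.087, 0.006], [0.087, -0.996, 0.006], [0.007, -0.006, -1.0]]
wrist_force: [0.5, 1.2, -0.4]
gripper_width: 0.517
gripper_force: 0.0
```

Request:
apply_moves:
  moves:
    - [[0, 0, 0.013], 0]
    - [[0, 0, 0.005], 0]
    - [[0, 0, 0], 0]

```text
time_s: 13.88
tcp_pos: [0.4409, 0.3696, -0.0285]
ee_rot: [[0.996, 0.088, -0.001], [0.088, -0.996, -0.003], [-0.002, 0.003, -1.0]]
wrist_force: [0.3, 0.1, -0.6]
gripper_width: 0.52
gripper_force: 0.0
```

Request:
apply_moves:
  moves:
    - [[0, 0, 0], 0]
    - [[0, 0, 0], 0]
    - [[0, 0, 0], 0]
    - [[0, 0, 0], 0]
    - [[0, 0, 0], 0]
  hand: 0.0

```text
time_s: 14.3
tcp_pos: [0.4411, 0.3706, -0.0275]
ee_rot: [[0.996, 0.088, 0.0], [0.088, -0.996, 0.0], [0.0, -0.0, -1.0]]
wrist_force: [-0.2, -1.1, 0.2]
gripper_width: 0.224
gripper_force: 0.1
```

Request:
apply_moves:
  moves:
    - [[0, 0, 0], 0]
    - [[0, 0, 0], 0]

```text
time_s: 14.47
tcp_pos: [0.4411, 0.3706, -0.0275]
ee_rot: [[0.996, 0.088, -0.0], [0.088, -0.996, 0.0], [-0.0, -0.0, -1.0]]
wrist_force: [0.4, 0.1, 0.9]
gripper_width: 0.197
gripper_force: 30.0
```

```bash
python3 - <<'E'
from h import *
go((.442,.37,.08,-90),(.442,.31,.08,-90),(.483,.170,.08,-90))
E
```

```text
t 14.47 tcp [ 0.4411  0.3706 -0.0275] yaw 5.07 F [0.4 0.1 0.9] w 17.1 gf 30.0 j [ 56  32 -21   0 -38  39]
(0.442, 0.37, 0.08, -90) tool shift mm [   0.9    0.7 -107.5] at yaw 5.1 then turn 95.07
(0.442, 0.31, 0.08, -90) tool shift mm [60.  0. -0.] at yaw -90 then turn 0
(0.483, 0.17, 0.08, -90) tool shift mm [140. -41.  -0.] at yaw -90 then turn 0
```

Request:
apply_moves:
  moves:
    - [[0, 0, -0.01], 0]
    - [[0, 0, -0.02], 0]
    - [[0, 0, -0.03], 0]
    - [[0, 0, -0.035], 0]
    - [[0, 0, -0.035], 0]

```text
time_s: 14.88
tcp_pos: [0.4407, 0.37, 0.1039]
ee_rot: [[0.996, 0.088, -0.001], [0.088, -0.996, -0.001], [-0.001, 0.001, -1.0]]
wrist_force: [0.9, 0.1, -1.0]
gripper_width: 0.204
gripper_force: 30.0
```

Request:
apply_moves:
  moves:
    - [[0, 0, -0.012], 0]
    - [[0, 0, 0], 0]

```text
time_s: 15.05
tcp_pos: [0.443, 0.3727, 0.1196]
ee_rot: [[0.996, 0.089, 0.006], [0.089, -0.996, 0.008], [0.007, -0.007, -1.0]]
wrist_force: [0.1, 0.0, -0.8]
gripper_width: 0.203
gripper_force: 30.0
```

```bash
python3 - <<'E'
from h import *
go()
np.set_printoptions(precision=3,suppress=True)
s,t,a=st(); g=t+[0,0,.036]; ax=np.array([np.cos(np.radians(a)),np.sin(np.radians(a)),0])
for n in ("scene","top"):
    p=cap(n)
    for m in ("stirrer","stirrer_handle"):
        for u,c in find(p,m):
            e,d=ray(p,u); # intersect with vertical plane through rod
            nrm=np.array([-ax[1],ax[0],0]); X=e+d*((g-e)@nrm)/(d@nrm)
            print(n,m,u,round(c,2),"at g",atz(p,u,g[2]),"plane along,z rel grip",(X-g)@ax,(X-g)[2])
p=cap("scene");cv2.imwrite("pics/s4.png",cv2.resize(p["frame"][120:270,160:360],None,fx=4,fy=4,interpolation=2))
E
```

```text
t 15.05 tcp [0.443  0.3727 0.1196] yaw 5.1 F [ 0.1  0.  -0.8] w 17.7 gf 30.0 j [ 56  21 -13   0 -56  39]
scene stirrer [185.024 172.4  ] 0.56 at g [0.284 0.361 0.156] plane along,z rel grip -0.15997696616405283 0.0018430541659169575
scene stirrer_handle [259.072 145.   ] 0.56 at g [0.448 0.372 0.156] plane along,z rel grip 0.005247649566142186 -0.0008885140218707899
top stirrer [237.568 308.88 ] 0.88 at g [0.281 0.357 0.156] plane along,z rel grip -0.16294956721623471 -0.0043657253670201235
top stirrer_handle [363.328 207.2  ] 0.61 at g [0.459 0.138 0.156] plane along,z rel grip -0.2739204265006962 3.1167431686418468
```

View pics/s4.png

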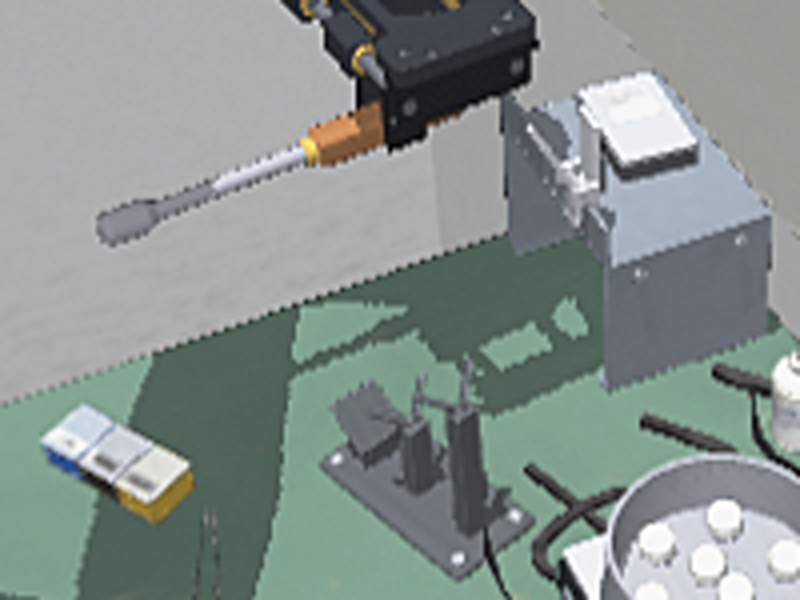

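Request:
apply_moves:
  moves:
    - [[0, 0, 0], 5]
    - [[0, 0, 0], 7.1]
    - [[0, 0, 0], 7.1]
    - [[0, 0, 0], 7.1]
    - [[0, 0, 0], 7.1]

```text
time_s: 15.82
tcp_pos: [0.4408, 0.37, 0.1132]
ee_rot: [[0.877, -0.48, -0.001], [-0.48, -0.877, -0.002], [-0.0, 0.003, -1.0]]
wrist_force: [0.5, -0.1, -2.2]
gripper_width: 0.208
gripper_force: 30.0
```

Request:
apply_moves:
  moves:
    - [[0, 0, 0], 7.1]
    - [[0, 0, 0], 7.1]
    - [[0, 0, 0], 7.1]
    - [[0, 0, 0], 7.1]
    - [[0, 0, 0], 7.1]

```text
time_s: 16.23
tcp_pos: [0.4407, 0.3699, 0.1132]
ee_rot: [[0.435, -0.9, -0.002], [-0.9, -0.435, -0.002], [0.001, 0.003, -1.0]]
wrist_force: [0.7, 1.4, -2.7]
gripper_width: 0.204
gripper_force: 30.0
```

Request:
apply_moves:
  moves:
    - [[0, 0, 0], 7.1]
    - [[0, 0, 0], 7.1]
    - [[0, 0, 0], 7.1]
    - [[0, 0, 0], 5]
    - [[0.01, -0.002, 0], 0]

```text
time_s: 16.65
tcp_pos: [0.4428, 0.361, 0.1132]
ee_rot: [[-0.002, -1.0, -0.001], [-1.0, 0.002, -0.002], [0.002, 0.001, -1.0]]
wrist_force: [-0.2, -0.7, -0.8]
gripper_width: 0.206
gripper_force: 30.0
```

Request:
apply_moves:
  moves:
    - [[0.025, -0.004, 0], 0]
    - [[0.035, -0.004, 0], 0]
    - [[0.038, -0.004, 0], 0]
    - [[0.038, -0.004, 0], 0]
    - [[0.034, -0.005, 0.01], 0]

```text
time_s: 17.07
tcp_pos: [0.4639, 0.1883, 0.1054]
ee_rot: [[0.001, -1.0, 0.002], [-1.0, -0.001, 0.001], [-0.001, -0.002, -1.0]]
wrist_force: [0.3, 0.8, -0.8]
gripper_width: 0.201
gripper_force: 30.0
```

Request:
apply_moves:
  moves:
    - [[0.022, -0.004, 0.01], 0]
    - [[0, 0, 0.01], 0]
    - [[0, 0, 0.01], 0]
    - [[0, 0, 0], 0]

```text
time_s: 17.4
tcp_pos: [0.4658, 0.1661, 0.0722]
ee_rot: [[-0.002, -1.0, -0.005], [-1.0, 0.002, -0.003], [0.003, 0.005, -1.0]]
wrist_force: [-0.3, -0.7, -2.1]
gripper_width: 0.205
gripper_force: 30.0
```

```bash
python3 - <<'E'
from h import *
go((.470,.170,.051,-90))
E
```

```text
t 17.4 tcp [0.4658 0.1661 0.0722] yaw -90.12 F [-0.3 -0.7 -2.1] w 17.9 gf 30.0 j [ 38  17 -27   0 -46 -39]
(0.47, 0.17, 0.051, -90) tool shift mm [-3.9 -4.2 21.2] at yaw -90.1 then turn -0.12
```

Request:
apply_moves:
  moves:
    - [[0, 0, 0.012], 0]
    - [[0, 0, 0.006], 0]
    - [[0, 0, 0.003], 0]
    - [[0, 0, 0.003], 0]

```text
time_s: 17.73
tcp_pos: [0.4676, 0.1685, 0.0503]
ee_rot: [[-0.001, -1.0, -0.0], [-1.0, 0.001, -0.0], [0.0, 0.0, -1.0]]
wrist_force: [-0.0, -0.1, 1.8]
gripper_width: 0.204
gripper_force: 30.0
```

Request:
apply_moves:
  moves:
    - [[0, 0, 0.003], 0]
    - [[0, 0, 0], 0]

```text
time_s: 17.9
tcp_pos: [0.4681, 0.1691, 0.0477]
ee_rot: [[-0.001, -1.0, 0.001], [-1.0, 0.001, 0.001], [-0.001, -0.001, -1.0]]
wrist_force: [-0.6, 0.1, 0.4]
gripper_width: 0.201
gripper_force: 30.0
```

Request:
apply_moves:
  moves:
    - [[0, 0, 0.003], 0]
    - [[0, 0, 0], 0]

```text
time_s: 18.07
tcp_pos: [0.4683, 0.1693, 0.0449]
ee_rot: [[-0.002, -1.0, 0.002], [-1.0, 0.002, 0.001], [-0.001, -0.002, -1.0]]
wrist_force: [-1.2, 2.1, 2.1]
gripper_width: 0.204
gripper_force: 30.0
```

```bash
cat >> h.py <<'E'
def tilt():
    s,t,a=st(); go(); g=t+[0,0,.036]; ax=np.array([np.cos(np.radians(a)),np.sin(np.radians(a)),0]); nrm=np.array([-ax[1],ax[0],0])
    for n in ("scene","top"):
        p=cap(n)
        for u,c in find(p,"stirrer"):
            e,d=ray(p,u); X=e+d*((g-e)@nrm)/(d@nrm); q=(X-g)@ax,(X-g)[2]
            rs=[]
            for th in np.arange(0,90,1.):
                k=np.radians(th); Y=g+.163*(-ax*np.cos(k)-np.array([0,0,np.sin(k)])); rs.append(np.linalg.norm(proj(p,Y)[0]-u))
            print(n,u.round(1),round(c,2),"plane",np.round(q,3),"best tilt",np.argmin(rs),"res px",round(min(rs),1))
E
python3 -c "from h import *; tilt()"
```

```text
t 18.07 tcp [0.4683 0.1693 0.0449] yaw -90.09 F [-1.2  2.1  2.1] w 17.7 gf 30.0 j [ 39  19 -28   0 -42 -39]
top [262.5 208.5] 0.64 plane [-0.167 -0.058] best tilt 9 res px 1.6
```

Request:
apply_moves:
  moves:
    - [[0, 0, 0.003], 0]
    - [[0, 0, 0.003], 0]

```text
time_s: 18.43
tcp_pos: [0.4684, 0.1693, 0.0393]
ee_rot: [[-0.002, -1.0, 0.002], [-1.0, 0.002, 0.002], [-0.002, -0.002, -1.0]]
wrist_force: [-2.0, 2.5, 4.9]
gripper_width: 0.204
gripper_force: 30.0
```

Request:
apply_moves:
  moves:
    - [[0, 0, 0.003], 0]
    - [[0, 0, 0.0], 0]

```text
time_s: 18.6
tcp_pos: [0.4685, 0.1692, 0.037]
ee_rot: [[-0.001, -1.0, 0.002], [-1.0, 0.001, 0.001], [-0.001, -0.002, -1.0]]
wrist_force: [-4.8, 2.9, 12.6]
gripper_width: 0.201
gripper_force: 30.0
```

```bash
python3 -c "from h import *; tilt()"
```

```text
t 18.6 tcp [0.4685 0.1692 0.037 ] yaw -90.08 F [-4.8  2.9 12.6] w 17.5 gf 30.0 j [ 39  20 -29   0 -41 -39]
scene [280.9 206. ] 0.76 plane [-0.158 -0.068] best tilt 22 res px 1.2
```

Request:
apply_moves:
  moves:
    - [[0, 0, -0.015], 0]
    - [[0, 0, -0.035], 0]
    - [[0.012, -0.002, -0.035], 0]
    - [[0.03, -0.003, -0.003], 0]
    - [[0.035, -0.003, 0], 0]

```text
time_s: 19.22
tcp_pos: [0.4768, 0.0919, 0.1254]
ee_rot: [[0.001, -1.0, 0.004], [-1.0, -0.001, 0.002], [-0.002, -0.004, -1.0]]
wrist_force: [0.6, -0.5, -2.8]
gripper_width: 0.206
gripper_force: 30.0
```

Request:
apply_moves:
  moves:
    - [[0.037, -0.003, 0], 0]
    - [[0.037, -0.003, 0], 0]
    - [[0.03, -0.002, 0], 0]
    - [[0.01, 0, 0.01], 0]
    - [[0, 0, 0.01], 0]

```text
time_s: 19.63
tcp_pos: [0.4822, -0.0255, 0.1026]
ee_rot: [[-0.007, -1.0, -0.002], [-1.0, 0.007, -0.001], [0.001, 0.002, -1.0]]
wrist_force: [-0.6, 0.7, -1.4]
gripper_width: 0.204
gripper_force: 30.0
```

Request:
apply_moves:
  moves:
    - [[0, 0, 0.008], 0]
    - [[0, 0, 0], 0]
    - [[0, 0, 0], 0]

```text
time_s: 19.88
tcp_pos: [0.4825, -0.0227, 0.0946]
ee_rot: [[-0.002, -1.0, -0.002], [-1.0, 0.002, -0.001], [0.001, 0.002, -1.0]]
wrist_force: [-0.2, 0.8, -1.2]
gripper_width: 0.205
gripper_force: 30.0
```

```bash
python3 -c "from h import *; tilt()"
```

```text
t 19.88 tcp [ 0.4825 -0.0227  0.0946] yaw -90.11 F [-0.2  0.8 -1.2] w 17.8 gf 30.0 j [ 17  14 -27   0 -49 -17]
scene [248.8 224. ] 0.2 plane [-0.675 -0.501] best tilt 3 res px 77.5
```

Request:
apply_moves:
  moves:
    - [[-0.01, 0, 0], 0]
    - [[-0.008, 0, 0], 0]
    - [[-0.008, 0, -0.012], 0]
    - [[-0.01, 0, -0.012], 0]
    - [[0, 0, 0], 0]

```text
time_s: 20.5
tcp_pos: [0.4849, 0.0123, 0.1233]
ee_rot: [[0.001, -1.0, 0.004], [-1.0, -0.001, -0.004], [0.004, -0.004, -1.0]]
wrist_force: [0.7, -9.7, 3.4]
gripper_width: 0.209
gripper_force: 30.0
```

```bash
python3 -c "from h import *; tilt()"
```

```text
t 20.5 tcp [0.4849 0.0123 0.1233] yaw -89.94 F [ 0.7 -9.7  3.4] w 18.2 gf 30.0 j [ 21  12 -25   0 -53 -21]
scene [307.9 175.6] 0.55 plane [-0.205  0.016] best tilt 0 res px 22.4
```

Request:
apply_moves:
  moves:
    - [[-0.012, 0, -0.016], 0]
    - [[-0.014, 0, -0.016], 0]
    - [[-0.015, 0, -0.012], 0]
    - [[0, 0, 0], 0]

```text
time_s: 21.03
tcp_pos: [0.485, 0.0566, 0.1663]
ee_rot: [[0.001, -1.0, 0.005], [-1.0, -0.001, 0.001], [-0.001, -0.005, -1.0]]
wrist_force: [0.1, -1.7, -0.8]
gripper_width: 0.198
gripper_force: 30.0
```

Request:
apply_moves:
  moves:
    - [[-0.018, 0, -0.012], 0]
    - [[-0.014, 0, -0.006], 0]
    - [[-0.013, 0, -0.004], 0]
    - [[0, 0, 0], 0]

```text
time_s: 21.37
tcp_pos: [0.4835, 0.1008, 0.1858]
ee_rot: [[0.0, -1.0, 0.0], [-1.0, -0.0, -0.0], [0.0, -0.0, -1.0]]
wrist_force: [0.3, -1.8, -0.8]
gripper_width: 0.2
gripper_force: 30.0
```

```bash
python3 - <<'E'
from h import *
tilt()
p=cap("scene"); a=cv2.resize(p["frame"][165:315,255:405],None,fx=3.6,fy=3.6,interpolation=2)[:,:400]
cv2.imwrite("pics/s5.png",cv2.resize(p["frame"][130:310,265:415],None,fx=3.3,fy=3.3,interpolation=2))
E
```

```text
t 21.37 tcp [0.4835 0.1008 0.1858] yaw -89.99 F [ 0.3 -1.8 -0.8] w 17.4 gf 30.0 j [ 31  10 -18   0 -62 -31]
scene [328.9 241.2] 0.88 plane [-0.029 -0.146] best tilt 77 res px 2.6
```

View pics/s5.png

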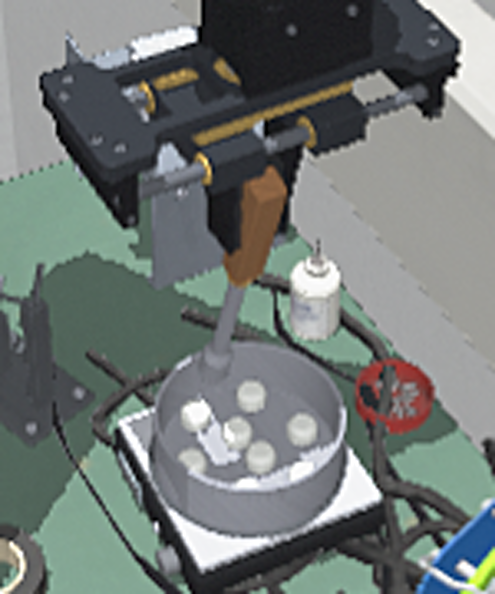

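Request:
apply_moves:
  moves:
    - [[0.002, -0.006, 0], 0]
    - [[0, 0, 0.006], 0]
    - [[0, 0, 0.006], 0]
    - [[0, 0, 0.002], 0]
    - [[0, 0, 0], 0]

```text
time_s: 22.03
tcp_pos: [0.49, 0.0974, 0.1717]
ee_rot: [[-0.002, -1.0, 0.001], [-1.0, 0.002, -0.0], [0.0, -0.001, -1.0]]
wrist_force: [-0.5, -0.3, 3.0]
gripper_width: 0.202
gripper_force: 30.0
```

Request:
apply_moves:
  moves:
    - [[0, 0, 0.003], 0]
    - [[0, 0, 0], 0]

```text
time_s: 22.2
tcp_pos: [0.4893, 0.0974, 0.1681]
ee_rot: [[-0.003, -1.0, -0.0], [-1.0, 0.003, 0.0], [-0.0, 0.0, -1.0]]
wrist_force: [-0.1, -0.4, -1.3]
gripper_width: 0.204
gripper_force: 30.0
```

```bash
python3 - <<'E'
from h import *
tilt()
E
```

```text
t 22.2 tcp [0.4893 0.0974 0.1681] yaw -90.16 F [-0.1 -0.4 -1.3] w 17.7 gf 30.0 j [ 30  11 -19   0 -60 -30]
scene [331.2 247.9] 0.88 plane [-0.033 -0.152] best tilt 77 res px 1.4
```

```bash
python3 - <<'E'
import numpy as np
th=[82,100]+list(range(120,341,20))+[352]; rr=[40,33]+[31]*(len(th)-2)
P=[(a*np.cos(np.radians(t)),a*np.sin(np.radians(t))) for t,a in zip(th,rr)]
P+=[(25,-10),(15,-12),(5,-12),(-6,-12),(-15,-12),(-20,-4),(-22,6),(-16,11),(-6,11),(4,11),(12,11)]
P=np.array(P);D=np.diff(P,axis=0)
M=np.c_[-D[:,1],-D[:,0]].round(1)
print(M.tolist())
E
```

```text
[[7.1, 11.3], [5.7, 9.8], [6.9, 8.2], [9.3, 5.4], [10.6, 1.9], [10.6, -1.9], [9.3, -5.4], [6.9, -8.2], [3.7, -10.1], [0.0, -10.8], [-3.7, -10.1], [-6.9, -8.2], [-9.3, -5.4], [-6.3, -1.6], [5.7, 5.7], [2.0, 10.0], [-0.0, 10.0], [-0.0, 11.0], [-0.0, 9.0], [-8.0, 5.0], [-10.0, 2.0], [-5.0, -6.0], [-0.0, -10.0], [-0.0, -10.0], [-0.0, -8.0]]
```

Request:
apply_moves:
  moves:
    - [[0.007, 0.0113, 0], 0]
    - [[0.0057, 0.0098, 0], 0]
    - [[0.007, 0.0082, 0], 0]
    - [[0.0093, 0.0054, 0], 0]
    - [[0.0106, 0.0019, 0], 0]

```text
time_s: 22.82
tcp_pos: [0.4542, 0.0578, 0.1699]
ee_rot: [[-0.001, -1.0, 0.006], [-1.0, 0.001, 0.002], [-0.002, -0.006, -1.0]]
wrist_force: [2.7, 1.5, -1.1]
gripper_width: 0.203
gripper_force: 30.0
```

Request:
apply_moves:
  moves:
    - [[0.0106, -0.0019, 0], 0]
    - [[0.0093, -0.0054, 0], 0]
    - [[0.007, -0.0082, 0], 0]
    - [[0.0037, -0.01, 0], 0]
    - [[0, -0.0108, 0], 0]

```text
time_s: 23.23
tcp_pos: [0.4889, 0.0263, 0.1677]
ee_rot: [[-0.004, -1.0, -0.003], [-1.0, 0.004, -0.001], [0.001, 0.003, -1.0]]
wrist_force: [-0.2, 0.6, -2.3]
gripper_width: 0.207
gripper_force: 30.0
```

Request:
apply_moves:
  moves:
    - [[-0.0037, -0.01, 0], 0]
    - [[-0.007, -0.0082, 0], 0]
    - [[-0.0093, -0.0054, 0], 0]
    - [[-0.0063, -0.0016, 0], 0]
    - [[0, 0, 0], 0]

```text
time_s: 23.65
tcp_pos: [0.5123, 0.0538, 0.1671]
ee_rot: [[-0.001, -1.0, -0.007], [-1.0, 0.001, -0.003], [0.003, 0.007, -1.0]]
wrist_force: [-3.5, -1.1, -0.7]
gripper_width: 0.2
gripper_force: 30.0
```

Request:
apply_moves:
  moves:
    - [[0.0057, 0.0057, 0], 0]
    - [[0.002, 0.01, 0], 0]
    - [[0, 0.01, 0], 0]
    - [[0, 0.011, 0], 0]
    - [[0, 0.009, 0], 0]

```text
time_s: 24.07
tcp_pos: [0.4673, 0.0458, 0.169]
ee_rot: [[-0.003, -1.0, 0.001], [-1.0, 0.003, 0.001], [-0.001, -0.001, -1.0]]
wrist_force: [-0.2, 0.3, -1.3]
gripper_width: 0.203
gripper_force: 30.0
```

Request:
apply_moves:
  moves:
    - [[-0.008, 0.005, 0], 0]
    - [[-0.01, 0.002, 0], 0]
    - [[-0.005, -0.006, 0], 0]
    - [[0, -0.01, 0], 0]
    - [[0, -0.01, 0], 0]

```text
time_s: 24.48
tcp_pos: [0.4885, 0.0696, 0.1684]
ee_rot: [[-0.001, -1.0, -0.001], [-1.0, 0.001, -0.0], [0.0, 0.001, -1.0]]
wrist_force: [-0.7, -0.4, -1.4]
gripper_width: 0.204
gripper_force: 30.0
```

Request:
apply_moves:
  moves:
    - [[0, -0.008, 0], 0]
    - [[0, 0, 0], 0]

```text
time_s: 24.65
tcp_pos: [0.4968, 0.0691, 0.1675]
ee_rot: [[-0.003, -1.0, -0.002], [-1.0, 0.003, -0.0], [0.0, 0.002, -1.0]]
wrist_force: [-2.3, 1.4, 0.1]
gripper_width: 0.201
gripper_force: 30.0
```

```bash
python3 - <<'E'
from h import *
tilt()
np.set_printoptions(precision=0,suppress=True)
p=cap("scene"); print(sorted([(((atz(p,a,.041)-[.483,.092,0])[:2]*1000).round().tolist(),round(c,2)) for a,c in find(p,"bead_0",14)],key=lambda q:-q[1]))
E
```

```text
t 24.65 tcp [0.4968 0.0691 0.1675] yaw -90.2 F [-2.3  1.4  0.1] w 17.5 gf 30.0 j [ 26  11 -19   0 -60 -27]
scene [340.1 253.9] 0.95 plane [-0.04  -0.151] best tilt 74 res px 1.4
top [391.1 219.5] 0.42 plane [ 0.091 -0.934] best tilt 88 res px 25.7
[([-33.0, 19.0], 0.56), ([36.0, -34.0], 0.52), ([37.0, -2.0], 0.47), ([18.0, -11.0], 0.41), ([96.0, 328.0], 0.23)]
```

Request:
apply_moves:
  moves:
    - [[0, 0, -0.012], 0]
    - [[0, 0, -0.025], 0]
    - [[0, 0, -0.03], 0]
    - [[-0.02, 0.006, -0.025], -3]
    - [[-0.035, 0.012, 0], -3]

```text
time_s: 25.37
tcp_pos: [0.4801, 0.123, 0.2668]
ee_rot: [[0.101, -0.995, 0.013], [-0.995, -0.101, 0.003], [-0.002, -0.013, -1.0]]
wrist_force: [2.3, 1.0, -1.1]
gripper_width: 0.205
gripper_force: 30.0
```

Request:
apply_moves:
  moves:
    - [[-0.038, 0.012, 0], -3]
    - [[-0.038, 0.012, 0], -3]
    - [[-0.038, 0.012, 0], -3]
    - [[-0.038, 0.012, 0], -3.5]
    - [[-0.022, 0.008, 0], 0]

```text
time_s: 25.78
tcp_pos: [0.3857, 0.2849, 0.2608]
ee_rot: [[0.319, -0.948, 0.001], [-0.948, -0.319, 0.002], [-0.001, -0.002, -1.0]]
wrist_force: [0.1, -1.1, -1.5]
gripper_width: 0.205
gripper_force: 30.0
```

Request:
apply_moves:
  moves:
    - [[0, 0, 0], 0]
    - [[0, 0, 0], 0]

```text
time_s: 25.95
tcp_pos: [0.3865, 0.2831, 0.2608]
ee_rot: [[0.318, -0.948, 0.001], [-0.948, -0.318, 0.001], [-0.0, -0.001, -1.0]]
wrist_force: [0.2, 0.1, -0.9]
gripper_width: 0.205
gripper_force: 30.0
```

```bash
python3 - <<'E'
from h import *
np.set_printoptions(precision=4,suppress=True)
go()
P={n:cap(n) for n in ("top","scene","wrist")}
for n,p in P.items():
    print(n,[(((atz(p,a,.041)-[.483,.092,0])[:2]*1000).round().tolist(),round(c,2)) for a,c in find(p,"bead_0",12)])
for m,z in [("rest_foot",.03),("rest_handle",.147),("rest",0.),("stirrer",.12),("dish_rim",.078)]:
    print(m,[(n,atz(p,a,z)[:2],round(c,2)) for n,p in P.items() for a,c in find(p,m)])
a=cv2.resize(P["top"]["frame"][160:235,345:420],None,fx=5.3,fy=5.3,interpolation=2)
b=cv2.resize(P["scene"]["frame"][180:280,230:330],(400,397),interpolation=2)
cv2.imwrite("pics/b6.png",np.hstack([a[:397],b]))
E
```

```text
t 25.95 tcp [0.3865 0.2831 0.2608] yaw -71.48 F [ 0.2  0.1 -0.9] w 17.8 gf 30.0 j [ 56   5 -13   0 -72 -37]
top [([49.0, 220.0], 0.71), ([16.0, -10.0], 0.61), ([23.0, 32.0], 0.58), ([-45.0, -19.0], 0.52), ([-2.0, -40.0], 0.48), ([34.0, 5.0], 0.44), ([-45.0, 23.0], 0.42), ([25.0, -29.0], 0.4), ([44.0, -1.0], 0.38)]
scene [([25.0, 27.0], 0.57), ([-38.0, 17.0], 0.5), ([51.0, -0.0], 0.47), ([10.0, -17.0], 0.47), ([31.0, 2.0], 0.45), ([35.0, -36.0], 0.42)]
wrist []
rest_foot [('top', array([0.38  , 0.2848]), 0.61), ('scene', array([0.3733, 0.283 ]), 0.81), ('wrist', array([0.3827, 0.2885]), 0.96)]
rest_handle [('top', array([0.4137, 0.1737]), 0.72), ('scene', array([0.4199, 0.1691]), 0.69)]
rest [('top', array([0.4001, 0.2227]), 0.62), ('scene', array([0.467 , 0.1395]), 0.38), ('wrist', array([0.405 , 0.2239]), 0.92)]
stirrer [('top', array([0.3811, 0.2769]), 0.7), ('scene', array([0.3839, 0.3349]), 0.65), ('wrist', array([0.372 , 0.3266]), 0.92)]
dish_rim [('top', array([0.4858, 0.0907]), 0.56), ('scene', array([0.4811, 0.0859]), 0.93)]
```

View pics/b6.png

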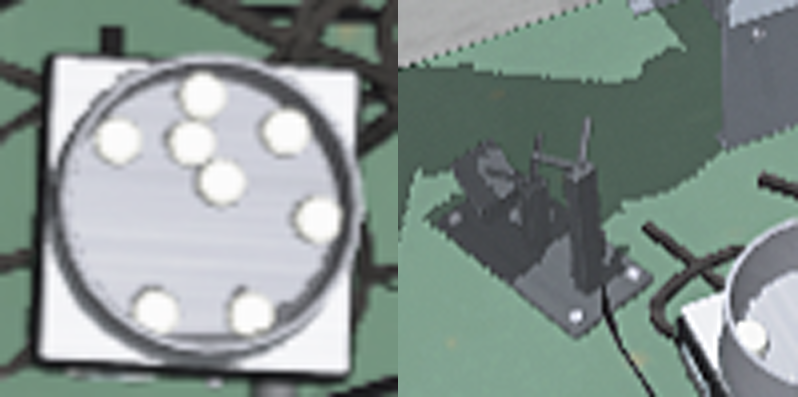

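Request:
apply_moves:
  moves:
    - [[0.025, -0.004, 0], 0]
    - [[0.038, -0.006, 0], 0]
    - [[0.04, -0.006, 0], 0]
    - [[0.04, -0.006, 0], 0]
    - [[0.04, -0.006, 0], 0]

```text
time_s: 27.42
tcp_pos: [0.4717, 0.1159, 0.2607]
ee_rot: [[0.316, -0.949, 0.001], [-0.949, -0.316, 0.0], [-0.0, -0.001, -1.0]]
wrist_force: [-0.3, 0.2, -1.5]
gripper_width: 0.204
gripper_force: 30.0
```

Request:
apply_moves:
  moves:
    - [[0.03, -0.004, 0], 0]
    - [[0.013, -0.0014, 0.01], 0]
    - [[0, 0, 0.03], 0]
    - [[0, 0, 0.03], 0]
    - [[0, 0, 0.02], 0]

```text
time_s: 27.83
tcp_pos: [0.4887, 0.0773, 0.168]
ee_rot: [[0.313, -0.95, -0.003], [-0.95, -0.313, -0.0], [-0.0, 0.003, -1.0]]
wrist_force: [0.5, -1.0, -2.4]
gripper_width: 0.201
gripper_force: 30.0
```

Request:
apply_moves:
  moves:
    - [[0, 0, 0.005], 0]
    - [[0, 0, 0], 0]
    - [[0, 0, 0], 0]

```text
time_s: 28.08
tcp_pos: [0.4909, 0.0786, 0.1666]
ee_rot: [[0.316, -0.949, 0.002], [-0.949, -0.316, 0.0], [0.001, -0.002, -1.0]]
wrist_force: [0.6, 0.1, -1.3]
gripper_width: 0.208
gripper_force: 30.0
```

Request:
apply_moves:
  moves:
    - [[0, 0, 0.002], 0]
    - [[0, 0, 0], 0]

```text
time_s: 28.25
tcp_pos: [0.4907, 0.0788, 0.1648]
ee_rot: [[0.315, -0.949, 0.003], [-0.949, -0.315, 0.001], [-0.0, -0.003, -1.0]]
wrist_force: [-1.0, 0.4, -2.0]
gripper_width: 0.2
gripper_force: 30.0
```

```bash
python3 -c "from h import *; tilt()"
```

```text
t 28.25 tcp [0.4907 0.0788 0.1648] yaw -71.61 F [-1.   0.4 -2. ] w 17.4 gf 30.0 j [ 28  11 -20   0 -59 -10]
scene [327.  254.3] 0.97 plane [-0.047 -0.153] best tilt 73 res px 0.9
top [271.5 176.7] 0.17 plane [-0.17  0.44] best tilt 0 res px 53.9
```

Keep going down until the floor is felt.

Request:
apply_moves:
  moves:
    - [[0, 0, 0.002], 0]
    - [[0, 0, 0], 0]

```text
time_s: 28.62
tcp_pos: [0.4897, 0.0782, 0.1613]
ee_rot: [[0.315, -0.949, -0.0], [-0.949, -0.315, 0.0], [-0.0, 0.0, -1.0]]
wrist_force: [-0.3, -0.2, -2.2]
gripper_width: 0.204
gripper_force: 30.0
```

Request:
apply_moves:
  moves:
    - [[0, 0, 0.002], 0]
    - [[0, 0, 0], 0]

```text
time_s: 28.78
tcp_pos: [0.4896, 0.0782, 0.159]
ee_rot: [[0.315, -0.949, -0.001], [-0.949, -0.315, -0.0], [-0.0, 0.001, -1.0]]
wrist_force: [-0.3, 0.9, -2.1]
gripper_width: 0.204
gripper_force: 30.0
```

Request:
apply_moves:
  moves:
    - [[0, 0, 0.002], 0]
    - [[0, 0, 0], 0]

```text
time_s: 28.95
tcp_pos: [0.4902, 0.078, 0.1583]
ee_rot: [[0.316, -0.949, 0.001], [-0.949, -0.316, -0.001], [0.001, -0.0, -1.0]]
wrist_force: [-1.0, -0.9, 3.2]
gripper_width: 0.203
gripper_force: 30.0
```

```bash
python3 - <<'E'
import numpy as np
th=[104]+list(range(124,345,20))+[352]; rr=[30]+[31.5]*(len(th)-1)
P=[(a*np.cos(np.radians(t)),a*np.sin(np.radians(t))) for t,a in zip(th,rr)]
P+=[(22,-9),(13,-8),(3,-7),(-6,-7)]
D=np.diff(np.array(P),axis=0); a=np.radians(-71.6); c,s=np.cos(a),np.sin(a)
print(np.c_[c*D[:,0]+s*D[:,1],s*D[:,0]-c*D[:,1]].round(1).tolist())
E
```

```text
[[-0.4, 10.8], [4.7, 9.9], [7.8, 7.7], [10.0, 4.5], [10.9, 0.8], [10.5, -2.9], [8.9, -6.4], [6.2, -9.0], [2.7, -10.6], [-1.1, -10.9], [-4.7, -9.9], [-7.8, -7.7], [-3.8, -2.2], [1.5, 10.2], [-3.8, 8.2], [-4.1, 9.2], [-2.8, 8.5]]
```

Request:
apply_moves:
  moves:
    - [[0, 0, -0.003], 0]
    - [[0, 0.0108, 0], 0]
    - [[0.0047, 0.01, 0], 0]
    - [[0.0078, 0.0077, 0], 0]
    - [[0.01, 0.0045, 0], 0]

```text
time_s: 29.37
tcp_pos: [0.4666, 0.0467, 0.1612]
ee_rot: [[0.315, -0.949, 0.005], [-0.949, -0.315, 0.003], [-0.001, -0.006, -1.0]]
wrist_force: [5.3, 3.4, -1.8]
gripper_width: 0.203
gripper_force: 30.1
```

Request:
apply_moves:
  moves:
    - [[0.011, 0.0008, 0], 0]
    - [[0.0105, -0.0029, 0], 0]
    - [[0.009, -0.0064, 0], 0]
    - [[0.0062, -0.009, 0], 0]
    - [[0.0027, -0.0106, 0], 0]

```text
time_s: 29.78
tcp_pos: [0.5038, 0.0168, 0.1596]
ee_rot: [[0.313, -0.95, -0.004], [-0.95, -0.313, -0.0], [-0.001, 0.004, -1.0]]
wrist_force: [0.1, 2.6, -0.6]
gripper_width: 0.204
gripper_force: 30.0
```

Request:
apply_moves:
  moves:
    - [[-0.001, -0.011, 0], 0]
    - [[-0.0047, -0.01, 0], 0]
    - [[-0.0078, -0.0077, 0], 0]
    - [[-0.0038, -0.0022, 0], 0]
    - [[0, 0, 0], 0]

```text
time_s: 30.2
tcp_pos: [0.5273, 0.0444, 0.1595]
ee_rot: [[0.317, -0.948, -0.004], [-0.948, -0.317, -0.002], [0.001, 0.005, -1.0]]
wrist_force: [-3.0, -1.2, -2.4]
gripper_width: 0.207
gripper_force: 30.0
```

Request:
apply_moves:
  moves:
    - [[0.0015, 0.0102, 0], 0]
    - [[-0.0038, 0.0082, 0], 0]
    - [[-0.004, 0.0092, 0], 0]
    - [[-0.0028, 0.0085, 0], 0]
    - [[0, 0, 0], 0]

```text
time_s: 30.62
tcp_pos: [0.4895, 0.0413, 0.161]
ee_rot: [[0.315, -0.949, 0.001], [-0.949, -0.315, 0.001], [-0.001, -0.001, -1.0]]
wrist_force: [-0.8, 0.6, -1.4]
gripper_width: 0.199
gripper_force: 30.0
```

```bash
python3 - <<'E'
from h import *
tilt()
p=cap("scene"); print([(((atz(p,a,.041)-[.483,.092,0])[:2]*1000).round().tolist(),round(c,2)) for a,c in find(p,"bead_0",12)])
E
```

```text
t 30.62 tcp [0.4895 0.0413 0.161 ] yaw -71.62 F [-0.8  0.6 -1.4] w 17.3 gf 30.0 j [ 24  11 -21   0 -59  -5]
scene [335.5 267.4] 0.9 plane [-0.048 -0.148] best tilt 72 res px 1.9
[([14.0, 29.0], 0.61), ([44.0, 1.0], 0.53), ([-38.0, 11.0], 0.45), ([47.0, -23.0], 0.4), ([30.0, 16.0], 0.36)]
```

Request:
apply_moves:
  moves:
    - [[0, 0, -0.015], 0]
    - [[0, 0, -0.03], 0]
    - [[0, 0, -0.035], 0]
    - [[-0.015, 0.002, -0.015], 0]
    - [[-0.035, 0.004, 0], 0]

```text
time_s: 31.33
tcp_pos: [0.4737, 0.0865, 0.2599]
ee_rot: [[0.311, -0.95, 0.009], [-0.95, -0.311, 0.002], [0.001, -0.009, -1.0]]
wrist_force: [1.2, 1.0, -1.4]
gripper_width: 0.206
gripper_force: 30.0
```

Request:
apply_moves:
  moves:
    - [[-0.04, 0.005, 0], 0]
    - [[-0.04, 0.005, 0], 0]
    - [[-0.04, 0.005, 0], 0]
    - [[-0.034, 0.004, 0], 0]
    - [[-0.014, 0.001, 0], 0]

```text
time_s: 31.75
tcp_pos: [0.3969, 0.2433, 0.2555]
ee_rot: [[0.318, -0.948, 0.0], [-0.948, -0.318, 0.001], [-0.001, -0.001, -1.0]]
wrist_force: [0.1, -0.0, -1.9]
gripper_width: 0.205
gripper_force: 30.0
```

Request:
apply_moves:
  moves:
    - [[0, 0, 0], 0]
    - [[0, 0, 0], 0]
    - [[0, 0, 0], 0]

```text
time_s: 32.0
tcp_pos: [0.3983, 0.2397, 0.2552]
ee_rot: [[0.315, -0.949, -0.0], [-0.949, -0.315, -0.001], [0.0, 0.001, -1.0]]
wrist_force: [0.4, -0.1, -2.5]
gripper_width: 0.204
gripper_force: 30.0
```

```bash
python3 - <<'E'
from h import *
np.set_printoptions(precision=4,suppress=True)
tilt()
P={n:cap(n) for n in ("top","scene","wrist")}
def blobs(f):
    g=f[160:235,345:420].min(axis=2); g=cv2.resize(g,None,fx=4,fy=4,interpolation=2)
    c,_,st,ce=cv2.connectedComponentsWithStats((g>225).astype(np.uint8))
    return [((ce[i]/4+[345,160]).round(1).tolist(),int(st[i][4])) for i in range(1,c) if st[i][4]>150]
C=proj(P["top"],[.483,.092,.055])[0]; print("C",C)
for f in (cv2.imread("pics/top0.png"),P["top"]["frame"]): print(blobs(f))
cv2.imwrite("pics/top_after.png",P["top"]["frame"])
print([(a.round(1).tolist(),round(c,2)) for a,c in find(P["top"],"bead_0",12)])
for m,z in [("rest_foot",.03),("rest_handle",.147),("rest",0.)]:
    print(m,[(n,atz(p,a,z)[:2],round(c,2)) for n,p in P.items() for a,c in find(p,m)])
E
```

```text
t 32.0 tcp [0.3983 0.2397 0.2552] yaw -71.66 F [ 0.4 -0.1 -2.5] w 17.8 gf 30.0 j [ 51   4 -15   0 -72 -33]
scene [247.5 182. ] 0.9 plane [-0.044 -0.141] best tilt 71 res px 3.7
C [382.9592 199.7952]
[([359.8, 176.9], 1500), ([407.9, 178.1], 1004), ([385.6, 182.7], 665), ([367.3, 189.5], 645), ([401.7, 191.3], 672), ([389.1, 198.6], 709), ([378.2, 200.1], 666), ([366.5, 207.7], 684), ([399.6, 208.8], 688), ([359.0, 221.9], 1938), ([404.5, 224.1], 2050), ([382.2, 217.7], 693)]
[([360.0, 176.8], 1534), ([407.9, 178.1], 1017), ([381.7, 178.1], 673), ([395.8, 182.0], 657), ([373.0, 188.0], 670), ([364.2, 190.0], 669), ([404.6, 194.0], 668), ([374.8, 204.6], 662), ([359.0, 221.9], 1958), ([404.5, 224.1], 2062), ([396.3, 216.8], 587), ([379.7, 220.4], 597)]
[([394.8, 181.5], 0.64), ([370.2, 204.8], 0.57), ([374.9, 190.2], 0.45), ([378.3, 221.8], 0.44), ([395.5, 219.1], 0.44), ([364.7, 188.8], 0.43), ([379.8, 176.6], 0.41)]
rest_foot [('scene', array([0.3754, 0.281 ]), 0.55), ('wrist', array([0.3848, 0.2876]), 0.8)]
rest_handle [('top', array([0.4142, 0.1727]), 0.49), ('scene', array([0.4161, 0.1755]), 0.78), ('wrist', array([0.4189, 0.1742]), 0.74)]
rest [('scene', array([0.4083, 0.2153]), 0.7)]
```

Request:
apply_moves:
  moves:
    - [[0.02, -0.005, 0], 0]
    - [[0.035, -0.009, 0], 0]
    - [[0.038, -0.009, 0], 0]
    - [[0.038, -0.009, 0], 0]
    - [[0.032, -0.008, 0], 0]

```text
time_s: 33.27
tcp_pos: [0.4883, 0.0962, 0.2556]
ee_rot: [[0.315, -0.949, 0.0], [-0.949, -0.315, -0.0], [0.0, -0.0, -1.0]]
wrist_force: [0.5, -0.0, -1.3]
gripper_width: 0.209
gripper_force: 30.0
```

Request:
apply_moves:
  moves:
    - [[0.016, -0.003, 0.005], 0]
    - [[0, 0, 0.03], 0]
    - [[0, 0, 0.03], 0]
    - [[0, 0, 0.02], 0]
    - [[0, 0, 0.01], 0]

```text
time_s: 33.68
tcp_pos: [0.4935, 0.0828, 0.1574]
ee_rot: [[0.314, -0.949, -0.005], [-0.949, -0.314, -0.002], [0.0, 0.006, -1.0]]
wrist_force: [-0.7, 0.1, -1.5]
gripper_width: 0.206
gripper_force: 30.0
```

Request:
apply_moves:
  moves:
    - [[0, 0, 0], 0]
    - [[0.0032, -0.0063, 0], 0]
    - [[0.0057, -0.0076, 0], 0]
    - [[0.007, -0.005, 0], 0]
    - [[0.0073, -0.003, 0], 0]

```text
time_s: 34.1
tcp_pos: [0.5214, 0.0671, 0.1605]
ee_rot: [[0.316, -0.949, -0.007], [-0.949, -0.316, -0.003], [0.0, 0.008, -1.0]]
wrist_force: [-6.3, -2.3, 0.3]
gripper_width: 0.209
gripper_force: 30.5
```

Request:
apply_moves:
  moves:
    - [[0.009, -0.0013, 0], 0]
    - [[0, 0, 0], 0]
    - [[0, 0, -0.02], 0]
    - [[0, 0, -0.035], 0]
    - [[-0.01, 0, -0.04], 0]

```text
time_s: 34.52
tcp_pos: [0.5255, 0.0688, 0.2562]
ee_rot: [[0.313, -0.95, 0.0], [-0.95, -0.313, -0.001], [0.001, 0.0, -1.0]]
wrist_force: [2.5, 0.6, -1.1]
gripper_width: 0.205
gripper_force: 29.9
```

Request:
apply_moves:
  moves:
    - [[-0.032, 0.006, 0], 0]
    - [[-0.04, 0.008, 0], 0]
    - [[-0.04, 0.008, 0], 0]
    - [[-0.04, 0.008, 0], 0]
    - [[-0.03, 0.006, 0], 0]

```text
time_s: 34.93
tcp_pos: [0.4334, 0.2345, 0.2575]
ee_rot: [[0.316, -0.949, 0.005], [-0.949, -0.316, 0.005], [-0.003, -0.006, -1.0]]
wrist_force: [0.6, -0.4, -0.6]
gripper_width: 0.207
gripper_force: 30.0
```

Request:
apply_moves:
  moves:
    - [[-0.01, 0.002, 0], 0]
    - [[0, 0, 0], 0]
    - [[0, 0, 0], 0]

```text
time_s: 35.18
tcp_pos: [0.4289, 0.241, 0.2565]
ee_rot: [[0.316, -0.949, 0.002], [-0.949, -0.316, 0.002], [-0.001, -0.003, -1.0]]
wrist_force: [0.0, -1.0, -1.4]
gripper_width: 0.202
gripper_force: 30.0
```

```bash
cat > bl.py <<'E'
from h import *
def blobs(f):
    g=f[160:235,345:420].min(axis=2); g=cv2.resize(g,None,fx=4,fy=4,interpolation=2)
    c,_,st,ce=cv2.connectedComponentsWithStats((g>225).astype(np.uint8))
    return [((ce[i]/4+[345,160]).round(1).tolist(),int(st[i][4])) for i in range(1,c) if 150<st[i][4]]
E
python3 - <<'E'
from bl import *
tilt(); p=cap("top"); print(blobs(p["frame"]))
F=(.381,.2843);u=np.array([np.cos(np.radians(-71.6)),np.sin(np.radians(-71.6))])
go((*(F+.0466*u),.256,-71.6))
E
```

```text
t 35.18 tcp [0.4289 0.241  0.2565] yaw -71.58 F [ 0.  -1.  -1.4] w 17.6 gf 30.0 j [ 48   6 -12   0 -72 -30]
scene [261.8 180.1] 0.59 plane [-0.045 -0.151] best tilt 73 res px 1.3
[([359.8, 176.9], 1500), ([407.9, 178.1], 1003), ([389.9, 179.0], 638), ([371.9, 181.1], 469), ([397.9, 183.5], 668), ([386.6, 187.5], 666), ([404.6, 194.0], 661), ([374.8, 204.6], 652), ([359.0, 221.9], 1933), ([404.5, 224.1], 2048), ([396.3, 216.9], 582), ([379.7, 220.4], 587)]
t 35.43 tcp [0.4286 0.2394 0.2556] yaw -71.75 F [ 0.2 -1.1 -1.5] w 17.5 gf 30.0 j [ 48   6 -12   0 -72 -30]
(np.float64(0.395709245121735), np.float64(0.24008237785736647), 0.256, -71.6) tool shift mm [-10.9  31.   -0.4] at yaw -71.7 then turn -0.15
```

Request:
apply_moves:
  moves:
    - [[0.025, 0, 0], 0]
    - [[0.038, -0.001, 0], 0]
    - [[0.04, -0.001, 0], 0]
    - [[0.04, -0.001, 0], 0]
    - [[0.038, -0.002, 0], 0]

```text
time_s: 35.85
tcp_pos: [0.4901, 0.0675, 0.2557]
ee_rot: [[0.314, -0.949, 0.001], [-0.949, -0.314, 0.0], [0.0, -0.001, -1.0]]
wrist_force: [0.3, 1.2, -1.7]
gripper_width: 0.205
gripper_force: 30.0
```

Request:
apply_moves:
  moves:
    - [[0.026, -0.001, 0.005], 0]
    - [[0, 0, 0.03], 0]
    - [[0, 0, 0.03], 0]
    - [[0, 0, 0.022], 0]
    - [[0, 0, 0.009], 0]

```text
time_s: 36.27
tcp_pos: [0.4967, 0.0438, 0.1561]
ee_rot: [[0.313, -0.95, -0.006], [-0.95, -0.313, -0.002], [-0.0, 0.006, -1.0]]
wrist_force: [-0.4, -0.5, 2.7]
gripper_width: 0.201
gripper_force: 30.0
```

Request:
apply_moves:
  moves:
    - [[0, 0, 0], 0]
    - [[0.0022, -0.0065, 0], 0]
    - [[0.0022, -0.0065, 0], 0]
    - [[0.0022, -0.0065, 0], 0]
    - [[0, 0, 0], 0]

```text
time_s: 36.68
tcp_pos: [0.5221, 0.0462, 0.1606]
ee_rot: [[0.315, -0.949, 0.004], [-0.949, -0.315, 0.001], [0.0, -0.004, -1.0]]
wrist_force: [1.0, 0.1, -1.1]
gripper_width: 0.2
gripper_force: 30.0
```

Request:
apply_moves:
  moves:
    - [[0, 0, -0.02], 0]
    - [[0, 0, -0.035], 0]
    - [[-0.01, 0.002, -0.041], 0]
    - [[-0.034, 0.009, 0], 0]
    - [[-0.04, 0.01, 0], 0]

```text
time_s: 37.1
tcp_pos: [0.4759, 0.1194, 0.2588]
ee_rot: [[0.311, -0.95, 0.009], [-0.95, -0.311, 0.004], [-0.001, -0.01, -1.0]]
wrist_force: [0.6, 1.2, -2.7]
gripper_width: 0.203
gripper_force: 30.0
```

Request:
apply_moves:
  moves:
    - [[-0.04, 0.01, 0], 0]
    - [[-0.04, 0.01, 0], 0]
    - [[-0.036, 0.009, 0], 0]
    - [[-0.02, 0.005, 0], 0]
    - [[-0.004, 0, 0], 0]

```text
time_s: 37.52
tcp_pos: [0.3959, 0.2439, 0.2562]
ee_rot: [[0.319, -0.948, 0.003], [-0.948, -0.319, 0.003], [-0.002, -0.004, -1.0]]
wrist_force: [0.1, 0.7, -1.0]
gripper_width: 0.202
gripper_force: 30.0
```

Request:
apply_moves:
  moves:
    - [[0, 0, 0], 0]
    - [[0, 0, 0], 0]
    - [[0, 0, 0], 0]

```text
time_s: 37.77
tcp_pos: [0.3973, 0.2402, 0.2552]
ee_rot: [[0.314, -0.949, 0.001], [-0.949, -0.314, 0.0], [-0.0, -0.001, -1.0]]
wrist_force: [0.2, 1.0, -1.5]
gripper_width: 0.204
gripper_force: 30.0
```

```bash
python3 - <<'E'
from bl import *
tilt(); p=cap("top"); print(blobs(p["frame"]))
F=(.381,.2843);u=np.array([np.cos(np.radians(-71.6)),np.sin(np.radians(-71.6))])
q=F+.0466*u; go((*q,.256,-71.6),(*q,.154,-71.6))
E
```

```text
t 37.77 tcp [0.3973 0.2402 0.2552] yaw -71.7 F [ 0.2  1.  -1.5] w 17.7 gf 30.0 j [ 51   4 -15   0 -72 -33]
scene [243.3 180.5] 0.56 plane [-0.055 -0.144] best tilt 68 res px 2.1
top [317.  240.6] 0.21 plane [ 0.018 -0.267] best tilt 89 res px 12.6
[([359.9, 176.9], 1523), ([407.8, 178.1], 1020), ([393.3, 180.4], 664), ([371.9, 181.1], 482), ([400.4, 186.0], 657), ([386.8, 186.6], 662), ([404.6, 194.0], 669), ([374.8, 204.6], 661), ([359.0, 221.9], 1960), ([404.5, 224.1], 2064), ([396.3, 216.8], 590), ([379.7, 220.4], 597)]
t 38.02 tcp [0.397  0.2401 0.2549] yaw -71.72 F [ 0.3  0.5 -0.5] w 17.6 gf 30.0 j [ 51   4 -15   0 -72 -33]
(np.float64(0.395709245121735), np.float64(0.24008237785736647), 0.256, -71.6) tool shift mm [-0.4  1.3 -1.1] at yaw -71.7 then turn -0.12
(np.float64(0.395709245121735), np.float64(0.24008237785736647), 0.154, -71.6) tool shift mm [  0.  -0. 102.] at yaw -71.6 then turn -0.0
```

Request:
apply_moves:
  moves:
    - [[0.025, -0.002, 0], 0]
    - [[0.038, -0.003, 0], 0]
    - [[0.041, -0.003, 0], 0]
    - [[0.041, -0.003, 0], 0]
    - [[0.041, -0.003, 0], 0]

```text
time_s: 38.43
tcp_pos: [0.469, 0.0666, 0.2552]
ee_rot: [[0.315, -0.949, 0.001], [-0.949, -0.315, 0.0], [0.0, -0.001, -1.0]]
wrist_force: [1.0, 0.9, -0.6]
gripper_width: 0.203
gripper_force: 30.0
```

Request:
apply_moves:
  moves:
    - [[0.037, -0.003, 0], 0]
    - [[0.022, -0.0016, 0.009], 0]
    - [[0, 0, 0.03], 0]
    - [[0, 0, 0.03], 0]
    - [[0, 0, 0.018], 0]

```text
time_s: 38.85
tcp_pos: [0.4899, 0.0126, 0.165]
ee_rot: [[0.312, -0.95, -0.004], [-0.95, -0.312, -0.0], [-0.001, 0.004, -1.0]]
wrist_force: [-1.4, 0.0, -3.0]
gripper_width: 0.2
gripper_force: 30.0
```

Request:
apply_moves:
  moves:
    - [[0, 0, 0.007], 0]
    - [[0, 0, 0], 0]
    - [[0.0032, -0.0063, 0], 0]
    - [[0.0013, -0.007, 0], 0]
    - [[0, -0.0065, 0], 0]

```text
time_s: 39.27
tcp_pos: [0.5139, 0.0164, 0.1627]
ee_rot: [[0.315, -0.949, 0.004], [-0.949, -0.315, 0.001], [0.001, -0.004, -1.0]]
wrist_force: [-1.0, -0.2, -2.2]
gripper_width: 0.201
gripper_force: 30.0
```

Request:
apply_moves:
  moves:
    - [[0, 0, 0], 0]
    - [[0, 0.003, -0.02], 0]
    - [[0, 0, -0.035], 0]
    - [[-0.01, 0.002, -0.039], 0]
    - [[-0.034, 0.005, 0], 0]

```text
time_s: 39.68
tcp_pos: [0.4943, 0.0539, 0.2637]
ee_rot: [[0.312, -0.95, 0.017], [-0.95, -0.312, 0.002], [0.003, -0.017, -1.0]]
wrist_force: [1.0, 1.6, 0.8]
gripper_width: 0.204
gripper_force: 30.0
```

Request:
apply_moves:
  moves:
    - [[-0.04, 0.006, 0], 0]
    - [[-0.04, 0.006, 0], 0]
    - [[-0.04, 0.006, 0], 0]
    - [[-0.04, 0.006, 0], 0]
    - [[-0.035, 0.004, 0], 0]

```text
time_s: 40.1
tcp_pos: [0.3989, 0.2328, 0.2558]
ee_rot: [[0.316, -0.949, 0.001], [-0.949, -0.316, 0.002], [-0.001, -0.002, -1.0]]
wrist_force: [1.0, 0.3, -0.7]
gripper_width: 0.206
gripper_force: 30.0
```

Request:
apply_moves:
  moves:
    - [[-0.01, 0.001, 0], 0]
    - [[0, 0, 0], 0]
    - [[0, 0, 0], 0]

```text
time_s: 40.35
tcp_pos: [0.396, 0.2404, 0.2552]
ee_rot: [[0.317, -0.949, 0.0], [-0.949, -0.317, 0.0], [0.0, -0.0, -1.0]]
wrist_force: [0.1, -0.3, -1.9]
gripper_width: 0.205
gripper_force: 30.0
```

```bash
python3 - <<'E'
from bl import *
tilt(); p=cap("top"); print(blobs(p["frame"]))
F=(.381,.2843);u=np.array([np.cos(np.radians(-71.6)),np.sin(np.radians(-71.6))])
q=F+.0466*u; go((*q,.256,-71.6),(*q,.154,-71.6))
E
```

```text
t 40.35 tcp [0.396  0.2404 0.2552] yaw -71.54 F [ 0.1 -0.3 -1.9] w 17.9 gf 30.0 j [ 51   4 -15   0 -72 -33]
scene [244.1 177.9] 0.55 plane [-0.049 -0.133] best tilt 67 res px 5.0
top [344.2 231.1] 0.6 plane [ 0.074 -0.204] best tilt 89 res px 41.6
[([360.0, 176.8], 1534), ([407.9, 178.1], 1017), ([393.2, 180.3], 650), ([371.9, 181.1], 479), ([400.4, 186.0], 658), ([386.6, 186.3], 657), ([404.6, 194.0], 670), ([374.8, 204.6], 662), ([359.0, 221.9], 1960), ([404.5, 224.1], 2065), ([396.3, 216.8], 589), ([379.7, 220.4], 597)]
t 40.6 tcp [0.3967 0.2391 0.2549] yaw -71.75 F [ 0.1  0.4 -1.3] w 17.8 gf 30.0 j [ 51   4 -15   0 -72 -33]
(np.float64(0.395709245121735), np.float64(0.24008237785736647), 0.256, -71.6) tool shift mm [-1.3  0.6 -1.1] at yaw -71.7 then turn -0.15
(np.float64(0.395709245121735), np.float64(0.24008237785736647), 0.154, -71.6) tool shift mm [  0.  -0. 102.] at yaw -71.6 then turn -0.0
```

```bash
cat > tl.py <<'E'
from h import *
def fit():
    s,t,a=st(); ax=np.array([np.cos(np.radians(a)),np.sin(np.radians(a)),0])
    for n in ("wrist","scene"):
        p=cap(n)
        for m in ("stirrer","stirrer_handle"):
            for u,c in find(p,m):
                out=[]
                for dz in (.030,.036,.042):
                    g=t+[0,0,dz]; L=.16 if m=="stirrer" else -.005
                    rs=[np.linalg.norm(proj(p,g+L*(-ax*np.cos(k)-np.array([0,0,np.sin(k)])))[0]-u) for k in np.radians(np.arange(30,90))]
                    out.append((int(np.argmin(rs))+30,round(float(min(rs)),1)))
                print(n,m,u.round(1),round(c,2),out)
        for q in models.cut_out(p,"stirrer")[:1]:
            r_=q["region"]; print(n,q["confidence"],r_.sum(),q["extent"])
            c,_=cv2.findContours(r_.astype(np.uint8),0,2); c=max(c,key=cv2.contourArea); vx,vy,x0,y0=cv2.fitLine(c,2,0,.01,.01).ravel()
            print("img dir deg",np.degrees(np.arctan2(vy,vx)).round(1),end=" pred:")
            for T in (55,60,65,70,75,80):
                k=np.radians(T); w=-ax*np.cos(k)-np.array([0,0,np.sin(k)]); g=t+[0,0,.036]; A=proj(p,[g+.03*w,g+.16*w]); d=A[1]-A[0]; print(T,np.degrees(np.arctan2(d[1],d[0])).round(1),end="; ")
            print()
fit()
E
python3 tl.py
```

```text
wrist stirrer_handle [289.9   3.9] 0.48 [(30, 247.8), (30, 253.0), (30, 258.5)]
wrist 0.57 2023 [0.4692, 0.5753, 0.072, 0.1215]
img dir deg -35.1 pred:55 91.0; 60 92.3; 65 -97.5; 70 -91.5; 75 -90.8; 80 -90.6; 
scene stirrer [360.6 228.1] 0.66 [(89, 102.0), (89, 102.8), (89, 103.7)]
scene stirrer_handle [257.5 134.4] 0.7 [(60, 1.4), (30, 0.9), (30, 3.6)]
scene 0.75 557 [0.3737, 0.2898, 0.048, 0.1682]
img dir deg -71.1 pred:55 125.9; 60 117.3; 65 109.6; 70 103.0; 75 97.2; 80 92.1;
```

Request:
apply_moves:
  moves:
    - [[0.013, 0.0005, 0.02], 0]
    - [[0, 0, 0.03], 0]
    - [[0, 0, 0.03], 0]
    - [[0, 0, 0.018], 0]
    - [[0, 0, 0.006], 0]

```text
time_s: 41.42
tcp_pos: [0.3981, 0.2258, 0.1478]
ee_rot: [[0.314, -0.949, -0.005], [-0.949, -0.314, -0.004], [0.003, 0.006, -1.0]]
wrist_force: [-0.7, -1.2, -1.9]
gripper_width: 0.203
gripper_force: 30.0
```

Request:
apply_moves:
  moves:
    - [[0, 0, 0], 0]
    - [[0, 0, 0], 0]

```text
time_s: 41.58
tcp_pos: [0.4006, 0.2281, 0.1518]
ee_rot: [[0.316, -0.949, 0.001], [-0.949, -0.316, 0.001], [-0.0, -0.002, -1.0]]
wrist_force: [0.1, -0.1, -0.7]
gripper_width: 0.199
gripper_force: 30.0
```

```bash
python3 -c "
import tl
from h import *; go()
p=cap('scene'); print(find(p,'stirrer'), find(p,'rest_foot'),proj(p,[[.381,.2843,.03],[.380,.288,.0406]]))"
```

```text
wrist stirrer_handle [323.  174.1] 0.55 [(30, 75.1), (30, 80.3), (30, 85.9)]
wrist 0.94 2093 [0.4678, 0.58, 0.078, 0.115]
img dir deg 26.2 pred:55 90.4; 60 90.9; 65 -92.7; 70 -90.5; 75 -90.3; 80 -90.2; 
scene stirrer [251.9 218.6] 0.82 [(66, 3.1), (67, 2.1), (69, 1.0)]
scene stirrer_handle [269.8 182.5] 0.7 [(30, 3.9), (30, 3.9), (30, 5.3)]
scene 0.59 474 [0.3891, 0.417, 0.0495, 0.145]
img dir deg -65.0 pred:55 133.2; 60 123.1; 65 114.1; 70 106.2; 75 99.4; 80 93.6; 
t 41.98 tcp [0.4    0.2277 0.1514] yaw -71.63 F [ 0.8 -0.2 -0.8] w 17.8 gf 30.0 j [ 50   8 -25   0 -56 -32]
[(array([253.312, 221.2  ]), 0.84)] [(array([249.792, 224.32 ]), 0.78)] [[251.1497794  223.96859128]
 [249.55793244 219.55123958]]
```

Request:
apply_moves:
  moves:
    - [[0.008, 0, 0.005], 0]
    - [[0.008, 0, 0.005], 0]
    - [[0.007, 0, 0.005], 0]
    - [[0.007, 0, 0.005], 0]
    - [[0, 0, 0], 0]

```text
time_s: 42.55
tcp_pos: [0.4093, 0.1981, 0.1297]
ee_rot: [[0.313, -0.95, -0.001], [-0.95, -0.313, 0.0], [-0.0, 0.001, -1.0]]
wrist_force: [-0.1, 2.8, -2.3]
gripper_width: 0.204
gripper_force: 30.0
```

```bash
python3 -c "
import tl
from h import *; go()"
```

```text
wrist stirrer [318.7 275.5] 0.65 [(58, 6.1), (59, 6.1), (60, 6.1)]
wrist 0.67 2490 [0.4675, 0.554, 0.0827, 0.1405]
img dir deg 87.5 pred:55 91.3; 60 93.0; 65 -99.2; 70 -91.8; 75 -91.0; 80 -90.7; 
scene stirrer [254.9 228.3] 0.65 [(59, 0.9), (61, 0.5), (62, 1.2)]
scene stirrer_handle [278.8 195.9] 0.63 [(87, 3.9), (63, 2.3), (30, 1.2)]
scene 0.59 313 [0.3959, 0.4655, 0.0633, 0.1125]
img dir deg -66.9 pred:55 137.4; 60 126.9; 65 117.4; 70 108.9; 75 101.6; 80 95.3; 
t 42.95 tcp [0.4091 0.1989 0.1309] yaw -71.61 F [ 0.6  1.5 -2. ] w 17.6 gf 30.0 j [ 47   9 -28   0 -53 -28]
```

Request:
apply_moves:
  moves:
    - [[0.008, 0, 0.005], 0]
    - [[0.007, 0, 0.005], 0]
    - [[0.006, 0, 0.005], 0]
    - [[0, 0, 0], 0]

```text
time_s: 43.28
tcp_pos: [0.4161, 0.178, 0.1152]
ee_rot: [[0.313, -0.95, -0.0], [-0.95, -0.313, -0.0], [0.0, 0.0, -1.0]]
wrist_force: [0.4, 2.5, 0.6]
gripper_width: 0.202
gripper_force: 30.0
```

```bash
python3 -c "
import tl
from h import *; go()"
```

```text
wrist stirrer [323.2 307.3] 0.8 [(47, 2.3), (49, 1.9), (50, 1.7)]
wrist stirrer_handle [322.3 256.3] 0.66 [(73, 3.1), (43, 3.1), (30, 4.7)]
wrist 0.72 3226 [0.4669, 0.5175, 0.0802, 0.2795]
img dir deg 80.5 pred:55 91.1; 60 92.6; 65 -98.5; 70 -91.6; 75 -90.9; 80 -90.6; 
scene stirrer [254.2 226.1] 0.82 [(48, 1.4), (50, 0.5), (51, 0.5)]
scene stirrer_handle [284.8 209.8] 0.75 [(89, 0.4), (51, 1.2), (30, 2.5)]
scene 0.62 287 [0.3942, 0.5035, 0.0833, 0.065]
img dir deg -52.2 pred:55 140.3; 60 129.7; 65 119.8; 70 111.0; 75 103.3; 80 96.6; 
t 43.68 tcp [0.4158 0.179  0.1158] yaw -71.62 F [ 1.1 -0.7 -0.8] w 17.5 gf 30.0 j [ 44  10 -29   0 -51 -26]
```

Request:
apply_moves:
  moves:
    - [[0.003, 0, 0.003], 0]
    - [[0.003, 0, 0.003], 0]
    - [[0, 0, 0], 0]

```text
time_s: 43.93
tcp_pos: [0.4176, 0.1733, 0.1096]
ee_rot: [[0.315, -0.949, -0.0], [-0.949, -0.315, 0.0], [-0.001, 0.0, -1.0]]
wrist_force: [-1.4, 2.3, 1.5]
gripper_width: 0.205
gripper_force: 30.0
```

Request:
apply_moves:
  moves:
    - [[0.0015, 0, 0.0015], 0]
    - [[0, 0, 0], 0]

```text
time_s: 44.1
tcp_pos: [0.4181, 0.1721, 0.1084]
ee_rot: [[0.315, -0.949, -0.0], [-0.949, -0.315, 0.0], [-0.0, 0.0, -1.0]]
wrist_force: [-2.7, 2.3, 3.3]
gripper_width: 0.203
gripper_force: 30.0
```

Request:
apply_moves:
  moves:
    - [[0.0015, 0, 0.0015], 0]
    - [[0, 0, 0], 0]

```text
time_s: 44.27
tcp_pos: [0.4187, 0.1705, 0.1069]
ee_rot: [[0.315, -0.949, 0.0], [-0.949, -0.315, -0.0], [0.0, -0.0, -1.0]]
wrist_force: [-1.8, 1.6, 3.8]
gripper_width: 0.198
gripper_force: 30.0
```

```bash
python3 -c "
import tl
from h import *; go()"
```

```text
wrist stirrer [326.8 329.3] 0.57 [(41, 2.2), (42, 1.9), (43, 2.2)]
wrist stirrer_handle [326.5 255. ] 0.61 [(65, 1.2), (34, 1.2), (30, 5.1)]
wrist 0.79 3930 [0.467, 0.498, 0.0789, 0.3548]
img dir deg 80.3 pred:55 90.9; 60 92.2; 65 -97.1; 70 -91.4; 75 -90.8; 80 -90.5; 
scene stirrer [251.5 220.7] 0.77 [(40, 2.0), (41, 1.2), (42, 0.7)]
scene stirrer_handle [288.1 214.3] 0.61 [(89, 1.1), (64, 0.7), (30, 1.8)]
scene 0.78 299 [0.3864, 0.519, 0.0922, 0.0475]
img dir deg -22.2 pred:55 141.6; 60 130.9; 65 120.9; 70 111.9; 75 104.0; 80 97.2; 
t 44.67 tcp [0.4187 0.1705 0.1069] yaw -71.63 F [-2.9  0.8  4.5] w 17.5 gf 30.0 j [ 43  10 -30   0 -50 -24]
```

Request:
apply_moves:
  moves:
    - [[-0.0015, 0, 0.0015], 0]
    - [[0, 0, 0], 0]

```text
time_s: 44.83
tcp_pos: [0.4182, 0.1721, 0.1054]
ee_rot: [[0.315, -0.949, 0.0], [-0.949, -0.315, 0.0], [-0.0, -0.0, -1.0]]
wrist_force: [-2.9, 2.6, 3.8]
gripper_width: 0.204
gripper_force: 30.0
```

Request:
apply_moves:
  moves:
    - [[-0.0015, 0, 0.0015], 0]
    - [[0, 0, 0], 0]

```text
time_s: 45.0
tcp_pos: [0.4177, 0.1735, 0.1039]
ee_rot: [[0.315, -0.949, -0.0], [-0.949, -0.315, 0.0], [-0.0, 0.0, -1.0]]
wrist_force: [-2.5, 1.5, 3.5]
gripper_width: 0.207
gripper_force: 30.0
```

Request:
apply_moves:
  moves:
    - [[-0.001, 0, 0.001], 0]
    - [[0, 0, 0], 0]

```text
time_s: 45.17
tcp_pos: [0.4175, 0.1744, 0.1031]
ee_rot: [[0.315, -0.949, 0.0], [-0.949, -0.315, -0.0], [0.0, -0.0, -1.0]]
wrist_force: [-3.4, 1.3, 5.3]
gripper_width: 0.203
gripper_force: 30.0
```

Request:
apply_moves:
  moves:
    - [[-0.0015, 0, 0.0015], 0]
    - [[0, 0, 0], 0]

```text
time_s: 45.33
tcp_pos: [0.4169, 0.1759, 0.1015]
ee_rot: [[0.315, -0.949, 0.0], [-0.949, -0.315, 0.0], [-0.0, -0.0, -1.0]]
wrist_force: [-3.3, 3.0, 5.3]
gripper_width: 0.203
gripper_force: 30.0
```

Request:
apply_moves:
  moves:
    - [[-0.0015, 0, 0.0015], 0]
    - [[0, 0, 0], 0]

```text
time_s: 45.5
tcp_pos: [0.4169, 0.1762, 0.101]
ee_rot: [[0.316, -0.949, 0.001], [-0.949, -0.316, -0.003], [0.003, 0.0, -1.0]]
wrist_force: [-2.8, -2.2, 11.4]
gripper_width: 0.205
gripper_force: 30.0
```

```bash
python3 -c "
import tl
from h import *; go()"
```

```text
wrist stirrer [325.1 331.5] 0.9 [(40, 0.6), (41, 1.6), (43, 0.8)]
wrist stirrer_handle [324.8 254.6] 0.78 [(64, 0.5), (33, 0.5), (30, 5.2)]
wrist 0.95 3855 [0.4706, 0.4977, 0.0722, 0.3652]
img dir deg -85.4 pred:55 91.0; 60 92.4; 65 -99.4; 70 -91.6; 75 -90.9; 80 -90.6; 
scene stirrer [248.4 225.2] 0.72 [(42, 1.5), (43, 2.2), (44, 3.1)]
scene stirrer_handle [289.4 212.1] 0.72 [(84, 5.2), (64, 3.7), (37, 2.6)]
scene 0.66 191 [0.3906, 0.525, 0.0847, 0.0385]
img dir deg -28.2 pred:55 141.4; 60 130.7; 65 120.6; 70 111.6; 75 103.7; 80 96.9; 
t 45.9 tcp [0.4169 0.1762 0.101 ] yaw -71.58 F [-3.  -2.5 12. ] w 17.7 gf 30.0 j [ 44  11 -30   0 -49 -25]
```

Request:
apply_moves:
  moves:
    - [[0.0005, 0, -0.001], 0]
    - [[0, 0, 0], 0]
    - [[0, 0, 0], 0]
    - [[0, 0, 0], 0]
    - [[0, 0, 0], 0]
  hand: 0.06

```text
time_s: 46.32
tcp_pos: [0.4165, 0.1765, 0.1005]
ee_rot: [[0.315, -0.949, -0.001], [-0.949, -0.315, -0.001], [0.0, 0.001, -1.0]]
wrist_force: [-0.1, -0.2, 0.4]
gripper_width: 0.498
gripper_force: 0.0
```

Request:
apply_moves:
  moves:
    - [[0, 0, 0], 0]
    - [[0, 0, -0.01], 0]
    - [[0, 0, -0.03], 0]
    - [[0, 0, -0.035], 0]
    - [[0, 0, -0.03], 0]

```text
time_s: 46.73
tcp_pos: [0.4167, 0.1766, 0.2075]
ee_rot: [[0.315, -0.949, 0.0], [-0.949, -0.315, -0.0], [0.001, -0.0, -1.0]]
wrist_force: [-0.0, 0.1, -0.3]
gripper_width: 0.686
gripper_force: 0.0
```

Request:
apply_moves:
  moves:
    - [[-0.018, -0.026, 0], 0]
    - [[-0.022, -0.034, 0], 0]
    - [[-0.022, -0.034, 0], 0]
    - [[-0.018, -0.028, 0], 6]
    - [[-0.005, -0.012, 0], 6.7]

```text
time_s: 47.15
tcp_pos: [0.52, 0.3019, 0.2046]
ee_rot: [[0.095, -0.995, 0.0], [-0.995, -0.095, 0.0], [0.0, -0.0, -1.0]]
wrist_force: [0.6, -0.7, -0.9]
gripper_width: 0.687
gripper_force: 0.0
```

Request:
apply_moves:
  moves:
    - [[0, 0, 0], 6.7]
    - [[0, 0, 0], 0]
    - [[0, 0, 0], 0]

```text
time_s: 47.4
tcp_pos: [0.5177, 0.2984, 0.2052]
ee_rot: [[-0.015, -1.0, -0.001], [-1.0, 0.015, -0.001], [0.001, 0.001, -1.0]]
wrist_force: [-0.2, -0.1, 0.2]
gripper_width: 0.695
gripper_force: 0.0
```

```bash
python3 - <<'E'
from bl import *
np.set_printoptions(precision=4,suppress=True)
go()
P={n:cap(n) for n in ("wrist","scene","top")}
for m,z in [("clip_grip",.157),("probe_clip",.121),("stirrer",.03),("stirrer_handle",.147)]:
    print(m,[(n,atz(p,a,z)[:2],round(c,2)) for n,p in P.items() for a,c in find(p,m)])
p=P["wrist"]
cv2.imwrite("pics/w7.png",p["frame"])
for n in ("wrist","top"):
    q=models.cut_out(P[n],"riser")
    if q:
        c,_=cv2.findContours(q[0]["region"].astype(np.uint8),0,2); c=max(c,key=cv2.contourArea)
        b=cv2.boxPoints(cv2.minAreaRect(c)); print(n,"riser",q[0]["confidence"],[atz(P[n],x,.108)[:2] for x in b])
p0=cv2.imread("pics/w1.png")
E
```

```text
t 47.4 tcp [0.5177 0.2984 0.2052] yaw -90.86 F [-0.2 -0.1  0.2] w 60.4 gf 0.0 j [ 45  19  -2   0 -69 -46]
clip_grip [('wrist', array([0.5133, 0.3026]), 0.58), ('scene', array([0.5144, 0.2901]), 0.55), ('top', array([0.5062, 0.0892]), 0.71)]
probe_clip [('wrist', array([0.5149, 0.3005]), 0.79), ('scene', array([0.5215, 0.2974]), 0.76), ('top', array([0.5226, 0.3009]), 0.48)]
stirrer [('wrist', array([0.3779, 0.2896]), 0.71), ('scene', array([0.3829, 0.2964]), 0.96), ('top', array([0.3794, 0.2876]), 0.58)]
stirrer_handle [('wrist', array([0.4195, 0.1736]), 0.68), ('scene', array([0.4166, 0.1753]), 0.87), ('top', array([0.4223, 0.1748]), 0.89)]
wrist riser 0.64 [array([0.607 , 0.2536]), array([0.5136, 0.2549]), array([0.515, 0.381]), array([0.6197, 0.3792])]
top riser 0.64 [array([0.4997, 0.2873]), array([0.6116, 0.2886]), array([0.6115, 0.2579]), array([0.4996, 0.2571])]
```

Request:
apply_moves:
  moves:
    - [[-0.0025, 0, 0.005], 0]
    - [[0, 0, 0.015], 0]
    - [[0, 0, 0.022], 0]
    - [[0, 0, 0.025], 0]
    - [[0, 0, 0.02], 0]
  hand: 0.075

```text
time_s: 48.67
tcp_pos: [0.5173, 0.3009, 0.117]
ee_rot: [[-0.018, -1.0, -0.001], [-1.0, 0.018, -0.0], [0.001, 0.001, -1.0]]
wrist_force: [0.8, 0.6, -0.6]
gripper_width: 0.856
gripper_force: 0.0
```

Request:
apply_moves:
  moves:
    - [[0, 0, 0.009], 0]
    - [[0, 0, 0], 0]

```text
time_s: 48.83
tcp_pos: [0.5166, 0.3, 0.1071]
ee_rot: [[-0.018, -1.0, -0.004], [-1.0, 0.018, -0.004], [0.004, 0.004, -1.0]]
wrist_force: [0.2, 0.2, 0.0]
gripper_width: 0.857
gripper_force: 0.0
```

Request:
apply_moves:
  moves:
    - [[0, 0, 0], 0]
    - [[0, 0, 0], 0]
    - [[0, 0, 0], 0]
    - [[0, 0, 0], 0]
    - [[0, 0, 0], 0]
  hand: 0.0

```text
time_s: 49.25
tcp_pos: [0.5179, 0.3013, 0.1108]
ee_rot: [[-0.018, -1.0, 0.0], [-1.0, 0.018, 0.001], [-0.001, -0.0, -1.0]]
wrist_force: [-2.6, -0.3, 1.8]
gripper_width: 0.567
gripper_force: 1.3
```

Request:
apply_moves:
  moves:
    - [[0, 0, 0], 0]
    - [[0, 0, 0], 0]
    - [[0, 0, 0], 0]
    - [[0, 0, 0], 0]
    - [[0, 0, 0], 0]

```text
time_s: 49.67
tcp_pos: [0.519, 0.3013, 0.111]
ee_rot: [[-0.017, -1.0, 0.002], [-1.0, 0.017, 0.0], [-0.0, -0.002, -1.0]]
wrist_force: [-2.5, -2.0, 7.9]
gripper_width: 0.188
gripper_force: 13.7
```

Request:
apply_moves:
  moves:
    - [[0, 0, 0], 0]
    - [[0, 0, 0], 0]
    - [[0, 0, 0], 0]

```text
time_s: 49.92
tcp_pos: [0.5191, 0.3013, 0.1111]
ee_rot: [[-0.018, -1.0, 0.002], [-1.0, 0.018, 0.001], [-0.001, -0.002, -1.0]]
wrist_force: [-1.2, -1.7, 5.4]
gripper_width: 0.185
gripper_force: 30.0
```

Request:
apply_moves:
  moves:
    - [[0, 0, -0.008], 0]
    - [[0, 0, -0.012], 0]
    - [[0, 0, -0.025], 0]
    - [[0, 0, -0.03], 0]
    - [[0.01, 0, -0.01], 0]

```text
time_s: 50.33
tcp_pos: [0.5205, 0.2934, 0.1994]
ee_rot: [[-0.016, -1.0, 0.008], [-1.0, 0.016, 0.005], [-0.005, -0.008, -1.0]]
wrist_force: [1.1, -0.4, 1.0]
gripper_width: 0.179
gripper_force: 30.0
```

Request:
apply_moves:
  moves:
    - [[0.03, 0.006, 0], 0]
    - [[0.036, 0.009, 0], 0]
    - [[0.036, 0.009, 0], 0]
    - [[0.036, 0.009, 0], 0]
    - [[0.036, 0.009, 0], 0]

```text
time_s: 50.75
tcp_pos: [0.4719, 0.1161, 0.1947]
ee_rot: [[-0.018, -1.0, 0.0], [-1.0, 0.018, 0.0], [-0.0, -0.0, -1.0]]
wrist_force: [0.4, -0.3, -0.9]
gripper_width: 0.178
gripper_force: 30.0
```

Request:
apply_moves:
  moves:
    - [[0.036, 0.008, 0], 0]
    - [[0.028, 0.004, 0], 0]
    - [[0.01, 0, 0], -3]
    - [[0, 0, 0], -7]
    - [[0, 0, 0], -7]

```text
time_s: 51.17
tcp_pos: [0.4591, 0.0428, 0.1949]
ee_rot: [[0.279, -0.96, 0.001], [-0.96, -0.279, 0.0], [-0.0, -0.001, -1.0]]
wrist_force: [0.3, 0.1, -0.5]
gripper_width: 0.177
gripper_force: 30.0
```

Request:
apply_moves:
  moves:
    - [[0, 0, 0], -7]
    - [[0, 0, 0], -7]
    - [[0, 0, 0], -7]
    - [[0, 0, 0], -7]
    - [[0, 0, 0], -7]

```text
time_s: 51.58
tcp_pos: [0.4593, 0.0437, 0.1947]
ee_rot: [[0.78, -0.626, 0.0], [-0.626, -0.78, 0.0], [0.0, -0.0, -1.0]]
wrist_force: [-0.2, -0.4, -0.2]
gripper_width: 0.18
gripper_force: 30.0
```

Request:
apply_moves:
  moves:
    - [[0, 0, 0], -7]
    - [[0, 0, 0], -6.4]
    - [[0, 0, 0], 0]
    - [[0, 0, 0], 0]

```text
time_s: 51.92
tcp_pos: [0.4592, 0.0439, 0.1947]
ee_rot: [[0.9, -0.436, 0.0], [-0.436, -0.9, 0.0], [0.0, -0.0, -1.0]]
wrist_force: [0.4, 0.1, -0.6]
gripper_width: 0.181
gripper_force: 30.0
```

```bash
python3 - <<'E'
from bl import *
from scipy.optimize import least_squares
np.set_printoptions(precision=4,suppress=True)
P={n:cap(n) for n in ("wrist","scene","top")}
for m,z in [("dish_rim",.078),("dish_floor",.041)]:
    print(m,[(n,atz(p,a,z)[:2],round(c,2)) for n,p in P.items() for a,c in find(p,m)])
s,t,a=st(); R=np.array(s["ee_rot"])
for m in ("clip_grip","probe_clip","probe_tip"):
    rs=[ray(p,u) for n,p in P.items() for u,c in find(p,m) if c>.4]
    if len(rs)>1: x,e=tri(rs); print(m,x,"in tool",R.T@(x-t),np.round(e,4))
# refine dish centre with the floor/rim edges in the top picture taken without the arm above
f=cv2.imread("pics/top_after.png"); p=P["top"]
g=cv2.GaussianBlur(cv2.cvtColor(f,cv2.COLOR_BGR2GRAY).astype(np.float32),(3,3),0)
gx,gy=cv2.Sobel(g,5,1,0),cv2.Sobel(g,5,0,1); G=np.hypot(gx,gy)
th=np.linspace(0,2*np.pi,180,endpoint=False)
for rad,z in ((.055,.078),(.052,.078)):
    best=None
    for X in np.arange(.474,.494,.001):
        for Y in np.arange(.082,.102,.001):
            q=proj(p,np.c_[X+rad*np.cos(th),Y+rad*np.sin(th),np.full(180,z)]).astype(np.float32)
            v=cv2.remap(G,q[:,0],q[:,1],1).mean()
            if best is None or v>best[0]: best=(v,X,Y)
    print(rad,z,best)
go()
E
```

```text
dish_rim [('wrist', array([0.4831, 0.0918]), 0.81), ('scene', array([0.4828, 0.0855]), 0.65)]
dish_floor [('wrist', array([0.4859, 0.0909]), 0.76), ('scene', array([0.4807, 0.0949]), 0.83)]
clip_grip [0.4846 0.1414 0.133 ] in tool [-0.0193 -0.0987  0.0619] [0.1076 0.1113 0.1841]
probe_clip [0.4601 0.0411 0.2067] in tool [ 0.002   0.0024 -0.0119] [0.0003 0.0003]
probe_tip [0.4622 0.0545 0.1786] in tool [-0.0019 -0.0106  0.0163] [0. 0.]
0.055 0.078 (np.float32(251.81163), np.float64(0.475), np.float64(0.09300000000000001))
0.052 0.078 (np.float32(263.36462), np.float64(0.477), np.float64(0.09600000000000002))
t 52.82 tcp [0.4593 0.0441 0.1949] yaw -25.64 F [ 0.7 -0.2 -0.9] w 15.8 gf 30.0 j [ 26   6 -21   0 -63  39]
```

```bash
python3 - <<'E'
from h import *
th=np.linspace(0,2*np.pi,240,endpoint=False)
tot=None; xs=np.arange(.472,.4961,.001); ys=np.arange(.080,.1041,.001)
for n in ("wrist","scene","top"):
    p=cap(n); f=cv2.imread("pics/top_after.png") if n=="top" else p["frame"]
    g=cv2.GaussianBlur(cv2.cvtColor(f,cv2.COLOR_BGR2GRAY).astype(np.float32),(3,3),0)
    gx,gy=cv2.Sobel(g,5,1,0),cv2.Sobel(g,5,0,1)
    S=np.zeros((len(xs),len(ys)))
    for i,X in enumerate(xs):
        for j,Y in enumerate(ys):
            for rad in (.052,.055):
                q=proj(p,np.c_[X+rad*np.cos(th),Y+rad*np.sin(th),np.full(240,.078)]).astype(np.float32)
                tn=np.roll(q,-1,0)-np.roll(q,1,0); tn/=np.linalg.norm(tn,axis=1)[:,None]+1e-9
                v=np.abs(-tn[:,1]*cv2.remap(gx,q[:,0],q[:,1],1).ravel()+tn[:,0]*cv2.remap(gy,q[:,0],q[:,1],1).ravel())
                S[i,j]+=np.minimum(v,120).mean()
    S/=S.max(); k=np.unravel_index(S.argmax(),S.shape); print(n,xs[k[0]].round(3),ys[k[1]].round(3),"rel",S[11,12].round(3))
    tot=S if tot is None else tot+S
k=np.unravel_index(tot.argmax(),tot.shape); print("all",xs[k[0]],ys[k[1]])
E
```

```text
wrist 0.484 0.091 rel 0.78
scene 0.486 0.091 rel 0.909
top 0.476 0.095 rel 0.927
all 0.484 0.09100000000000001
```

Request:
apply_moves:
  moves:
    - [[0.0018, -0.002, 0.01], 0]
    - [[0, 0, 0.025], 0]
    - [[0, 0, 0.03], 0]
    - [[0, 0, 0.022], 0]
    - [[0, 0, 0.008], 0]

```text
time_s: 53.38
tcp_pos: [0.4591, 0.0442, 0.0961]
ee_rot: [[0.901, -0.433, -0.007], [-0.433, -0.901, -0.002], [-0.005, 0.005, -1.0]]
wrist_force: [-0.7, 0.4, -0.8]
gripper_width: 0.184
gripper_force: 30.0
```

Request:
apply_moves:
  moves:
    - [[0, 0, 0.004], 0]
    - [[0, 0, 0.004], 0]
    - [[0, 0, 0.004], 0]
    - [[0, 0, 0.003], 0]
    - [[0, 0, 0], 0]

```text
time_s: 53.8
tcp_pos: [0.462, 0.0452, 0.0851]
ee_rot: [[0.902, -0.433, 0.001], [-0.433, -0.902, 0.0], [0.0, -0.001, -1.0]]
wrist_force: [0.0, 0.5, -0.7]
gripper_width: 0.179
gripper_force: 30.0
```

```bash
python3 -c "
from h import *; go()"
```

```text
t 53.8 tcp [0.462  0.0452 0.0851] yaw -25.64 F [ 0.   0.5 -0.7] w 15.6 gf 30.0 j [ 26  13 -30   0 -47  39]
```

Request:
apply_moves:
  moves:
    - [[0, 0, 0.004], 0]
    - [[0, 0, 0.004], 0]
    - [[0, 0, 0], 0]

```text
time_s: 54.05
tcp_pos: [0.4613, 0.045, 0.0764]
ee_rot: [[0.901, -0.433, -0.001], [-0.433, -0.901, -0.0], [-0.001, 0.001, -1.0]]
wrist_force: [-0.2, -0.3, -1.1]
gripper_width: 0.175
gripper_force: 30.0
```

Request:
apply_moves:
  moves:
    - [[0, 0, 0.003], 0]
    - [[0, 0, 0.002], 0]
    - [[0, 0, 0], 0]

```text
time_s: 54.3
tcp_pos: [0.4614, 0.045, 0.0714]
ee_rot: [[0.902, -0.433, -0.001], [-0.433, -0.902, -0.0], [-0.001, 0.001, -1.0]]
wrist_force: [0.5, 0.2, -0.4]
gripper_width: 0.179
gripper_force: 30.0
```

Request:
apply_moves:
  moves:
    - [[0, 0, 0.002], 0]
    - [[0, 0, 0], 0]

```text
time_s: 54.47
tcp_pos: [0.4616, 0.0451, 0.0696]
ee_rot: [[0.902, -0.433, -0.0], [-0.433, -0.902, -0.0], [-0.0, 0.0, -1.0]]
wrist_force: [-0.2, -0.3, 0.1]
gripper_width: 0.179
gripper_force: 30.0
```

```bash
python3 -c "
from h import *; go()"
```

```text
t 54.47 tcp [0.4616 0.0451 0.0696] yaw -25.64 F [-0.2 -0.3  0.1] w 15.5 gf 30.0 j [ 26  14 -31   0 -44  39]
```

Close to seated; continue in small steps until the bridge is felt.

Request:
apply_moves:
  moves:
    - [[0, 0, 0.0015], 0]
    - [[0, 0, 0], 0]

```text
time_s: 54.63
tcp_pos: [0.4619, 0.0451, 0.0683]
ee_rot: [[0.902, -0.433, 0.0], [-0.433, -0.902, -0.0], [0.0, -0.0, -1.0]]
wrist_force: [0.4, 0.1, -0.1]
gripper_width: 0.177
gripper_force: 30.0
```

Request:
apply_moves:
  moves:
    - [[0, 0, 0.0015], 0]
    - [[0, 0, 0], 0]

```text
time_s: 54.8
tcp_pos: [0.462, 0.0451, 0.068]
ee_rot: [[0.902, -0.432, 0.0], [-0.432, -0.902, -0.0], [0.001, 0.0, -1.0]]
wrist_force: [-2.7, 0.1, 7.5]
gripper_width: 0.18
gripper_force: 30.0
```

Request:
apply_moves:
  moves:
    - [[0, 0, 0.0015], 0]
    - [[0, 0, 0], 0]

```text
time_s: 54.97
tcp_pos: [0.4622, 0.045, 0.0677]
ee_rot: [[0.902, -0.431, 0.001], [-0.431, -0.902, -0.001], [0.001, 0.0, -1.0]]
wrist_force: [-6.1, 0.7, 16.7]
gripper_width: 0.178
gripper_force: 30.0
```

Request:
apply_moves:
  moves:
    - [[0, 0, -0.001], 0]
    - [[0, 0, 0], 0]
    - [[0, 0, 0], 0]
    - [[0, 0, 0], 0]
    - [[0, 0, 0], 0]
  hand: 0.075

```text
time_s: 55.38
tcp_pos: [0.4609, 0.0446, 0.0656]
ee_rot: [[0.901, -0.433, -0.002], [-0.433, -0.901, -0.001], [-0.002, 0.002, -1.0]]
wrist_force: [-1.1, -1.8, -0.9]
gripper_width: 0.471
gripper_force: 0.9
```

Request:
apply_moves:
  moves:
    - [[0, 0, 0], 0]
    - [[0, 0, 0], 0]
    - [[0, 0, 0], 0]
    - [[0, 0, 0], 0]
    - [[0, 0, 0], 0]

```text
time_s: 55.8
tcp_pos: [0.4623, 0.0455, 0.0666]
ee_rot: [[0.902, -0.432, 0.001], [-0.432, -0.902, 0.0], [0.001, -0.001, -1.0]]
wrist_force: [0.2, -0.0, -1.5]
gripper_width: 0.828
gripper_force: 0.0
```

Request:
apply_moves:
  moves:
    - [[0, 0, -0.01], 0]
    - [[0, 0, -0.025], 0]
    - [[0, 0, -0.035], 0]
    - [[0, 0, -0.035], 0]
    - [[0, 0, -0.035], 0]

```text
time_s: 56.22
tcp_pos: [0.4616, 0.0451, 0.2081]
ee_rot: [[0.902, -0.432, 0.0], [-0.432, -0.902, 0.0], [0.0, -0.0, -1.0]]
wrist_force: [1.3, 0.5, 0.2]
gripper_width: 0.861
gripper_force: 0.0
```

Request:
apply_moves:
  moves:
    - [[-0.03, 0, -0.02], 0]
    - [[-0.035, 0, 0], 0]
    - [[-0.035, 0, 0], 0]
    - [[0, 0, 0], 0]
    - [[0, 0, 0], 0]

```text
time_s: 56.63
tcp_pos: [0.3708, 0.0892, 0.2272]
ee_rot: [[0.903, -0.429, 0.002], [-0.429, -0.903, 0.002], [0.001, -0.002, -1.0]]
wrist_force: [0.3, -0.6, 0.4]
gripper_width: 0.864
gripper_force: 0.0
```

```bash
python3 - <<'E'
from bl import *
np.set_printoptions(precision=4,suppress=True)
go()
P={n:cap(n) for n in ("wrist","scene","top")}
for m in ("clip_grip","probe_clip","probe_tip","stirrer","stirrer_handle"):
    rs=[(n,ray(p,u),round(c,2)) for n,p in P.items() for u,c in find(p,m) if c>.4]
    print(m,[(n,c) for n,_,c in rs],*(tri([q for _,q,_ in rs]) if len(rs)>1 else []))
print(blobs(P["top"]["frame"]))
print("expected throat",.484-.0535*.433,.091-.0535*.902,.078)
E
```

```text
t 56.63 tcp [0.3708 0.0892 0.2272] yaw -25.43 F [ 0.3 -0.6  0.4] w 75.2 gf 0.0 j [ 38  -5 -27   0 -67  26]
clip_grip [('wrist', 0.8), ('scene', 0.71), ('top', 0.62)] [0.463  0.0408 0.0812] [np.float64(0.0012048997480819752), np.float64(0.001818148200833689), np.float64(0.0030091137288316113)]
probe_clip [('wrist', 0.73), ('scene', 0.77), ('top', 0.6)] [0.4596 0.0422 0.0741] [np.float64(0.002066899667611019), np.float64(0.0009878912305783727), np.float64(0.0023795883633155154)]
probe_tip [('wrist', 0.9), ('scene', 0.71), ('top', 0.67)] [0.468  0.0535 0.0404] [np.float64(0.0015321991047953737), np.float64(0.004089524807961098), np.float64(0.0041873355298040465)]
stirrer [('wrist', 0.79), ('scene', 0.44), ('top', 0.7)] [0.3789 0.2903 0.0338] [np.float64(0.0010435649771576808), np.float64(0.0010178253683831011), np.float64(0.00036519202017183943)]
stirrer_handle [('wrist', 0.61), ('scene', 0.52), ('top', 0.74)] [0.4194 0.1718 0.1475] [np.float64(0.002578066064321123), np.float64(0.002693699952110134), np.float64(0.003417981748351636)]
[([359.9, 176.9], 1603), ([407.6, 178.1], 1090), ([393.2, 180.3], 683), ([371.9, 181.1], 519), ([402.5, 190.1], 1392), ([386.6, 186.3], 688)]
expected throat 0.4608345 0.042742999999999996 0.078
```

```bash
python3 - <<'E'
from h import *
np.set_printoptions(precision=0,suppress=True)
T=np.array([.4605,.0427,.078]); X=np.array([.433,.902,0]); Y=np.array([-.902,.433,0]); Z=np.array([0,0,1.])
pts=[T+a*X+b*Y+c*Z for a,c in ((.009,.048),(.006,.048),(-.025,.044),(-.007,.008),(.0095,-.022),(-.004,-.019)) for b in (-.012,.012)]
for n in ("wrist","scene"):
    p=cap(n); q=models.cut_out(p,"probe_clip")[0]; e=q["extent"]
    print(n,round(q["confidence"],2),"mask",np.array([e[0]*640,e[1]*400,(e[0]+e[2])*640,(e[1]+e[3])*400]),"area",q["region"].sum())
    A=proj(p,pts); print(" model upright",A.min(0),A.max(0)); print(A.reshape(-1,4))
    print(" grip",proj(p,T+.036*Z),[(a,round(c,2)) for a,c in find(p,"clip_grip",3)])
    m=q["region"]; print("in mask:",[bool(m[int(min(399,max(0,v))),int(min(639,max(0,u)))]) for u,v in A])
E
```

```text
wrist 0.89 mask [311.  56. 361.  87.] area 1086
 model upright [317.  50.] [360.  85.]
[[317.  50. 317.  83.]
 [321.  50. 321.  83.]
 [360.  50. 359.  83.]
 [336.  55. 336.  84.]
 [318.  59. 318.  85.]
 [332.  59. 332.  85.]]
 grip [[328.  68.]] [(array([333.,  68.]), 0.91)]
in mask: [False, False, False, False, False, False, False, True, True, False, True, True]
scene 0.62 mask [335. 259. 352. 287.] area 298
 model upright [334. 256.] [350. 286.]
[[348. 256. 334. 257.]
 [348. 258. 335. 258.]
 [350. 273. 336. 274.]
 [348. 277. 335. 278.]
 [347. 280. 334. 281.]
 [347. 285. 334. 286.]]
 grip [[341. 265.]] [(array([346., 265.]), 0.52)]
in mask: [False, False, False, False, False, False, True, False, True, False, False, False]
```

```bash
python3 -c "
from station import r
print(r.finish_job())"
```

```text
the job is handed in; nothing more can be done
None
```

The job is handed in at about 57 s of robot time, and the verdict was not shown. The stirrer is back in its rest handle up, and the probe clip sits fully down on the dish rim with its probe inside. In the last clear view all eight beads were in the dish, shifted about 10 mm or more, with the least-moved one at only about 10 mm. While finding the bench height, the closed fingertips pressed on it with about 73 N, more than intended but under the 120 N wrist limit.

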